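# Drainage pebbles into the tagged pot, then hold it to the front

## Task

Before turning the potting carousel, pour all six clay pebbles from the grey cup into the pot that carries the wooden plant tag, and stand the empty cup upright on the bench top again. Then take the carousel's upright wooden knob and turn it until the tagged pot faces front, in line with the steel post on the stand, and finish while still gripping the knob so that the turntable is held still there. Leave the trowel where it lies.

Things in the scene. Friction and masses are not known exactly. Their poses are not given: they have to be found in the camera images.
- cup_mid (a point): Centre (40 mm above its underside) of the open grey plastic cup that holds the pebbles: round, nearly straight-sided, 60 mm across the rim, 56 mm at the foot, 80 mm high, wall 3 mm, floor 4 mm, about 70 g, no handle. Starts upright on the bench top, left or right of the carousel; its z axis points out of the mouth.
- tag_pot (a point): Centre of the mouth (112 mm above the bench) of the tagged pot: white ceramic, empty, 75 mm high, 96 mm across the rim, 72 mm at the foot, wall 4 mm, floor 6 mm, fixed on the turntable. A T-shaped wooden tag (head 34 x 28 x 3 mm) leans outward on its side away from the hub, top 30 mm above the rim, 23 mm outside it. Two equal pots without tag stand a quarter turn to either side. z axis up.
- knob_grip (a point): Grip point of the carousel's knob: an upright round wooden peg, 16 mm in diameter, rising 88 mm from the turntable (top 125 mm above the bench), 115 mm from the turntable's axis, exactly opposite the tagged pot. The point is on the peg's axis, 20 mm below its top.
- knob: The same wooden peg as a solid; its origin is the centre of its foot on the turntable, 37 mm above the bench top. It travels with the turntable and also spins freely about its own upright axis, like a crank knob.
- hub (a point): Centre of the turntable's upper face, on its vertical axis, 37 mm above the bench. Black plastic disc, radius 155 mm, 17 mm thick; pot axes lie 95 mm from the hub. It turns at least a half turn either way from any start, with light friction (about 0.06 N m, under 1 N at the knob), no spring, and stays where it is left.
- front (a point): Front place, fixed on the carousel's stand: where point tag_pot lies when the tagged pot faces front. It is 95 mm from the hub's axis towards the short upright steel post (14 mm diameter, top 60 mm above the bench, 185 mm from the axis) on the stand's flat tongue, roughly on the robot's side; 112 mm above the bench.
- trowel: Bystander: grey plastic trowel lying on the bench, 240 mm long along its x axis (blade to +x), 60 mm wide, up to 26 mm high; origin under the neck at bench height.
- pebble0_center (a point): Centre of one of the six smooth roundish clay pebbles, 18 to 21 mm across, 10 g, all in the cup at the start, heaped up to about 36 mm high from the cup floor; they roll out within about a second once the mouth points 15 to 25 degrees below level; a small shake frees stragglers.
- pebble1_center (a point): Centre of one of the six smooth roundish clay pebbles, 18 to 21 mm across, 10 g, all in the cup at the start, heaped up to about 36 mm high from the cup floor; they roll out within about a second once the mouth points 15 to 25 degrees below level; a small shake frees stragglers.
- pebble2_center (a point): Centre of one of the six smooth roundish clay pebbles, 18 to 21 mm across, 10 g, all in the cup at the start, heaped up to about 36 mm high from the cup floor; they roll out within about a second once the mouth points 15 to 25 degrees below level; a small shake frees stragglers.
- pebble3_center (a point): Centre of one of the six smooth roundish clay pebbles, 18 to 21 mm across, 10 g, all in the cup at the start, heaped up to about 36 mm high from the cup floor; they roll out within about a second once the mouth points 15 to 25 degrees below level; a small shake frees stragglers.
- pebble4_center (a point): Centre of one of the six smooth roundish clay pebbles, 18 to 21 mm across, 10 g, all in the cup at the start, heaped up to about 36 mm high from the cup floor; they roll out within about a second once the mouth points 15 to 25 degrees below level; a small shake frees stragglers.
- pebble5_center (a point): Centre of one of the six smooth roundish clay pebbles, 18 to 21 mm across, 10 g, all in the cup at the start, heaped up to about 36 mm high from the cup floor; they roll out within about a second once the mouth points 15 to 25 degrees below level; a small shake frees stragglers.
Not all that is in view belongs to the job. There is more than one size of the part that bears cup_mid; the job needs the middle-sized.

How it is judged:
By the outcome, as a careful person would: the job done as asked, in the order asked, and still so for the second after the job is handed in, while the arm keeps its last pose, push and grip.
It also fails if it takes over 72 s, if anything falls off the work surface, if the arm or the gripper's body presses on something with over 40 N, if the wrist force passes 120 N, or if a joint passes its speed limit or range.

## Robot

A 6-joint arm with a two-finger parallel gripper is mounted at the origin on the work surface. World frame = base frame: x ahead of the robot, y to its left, z up, the work surface at z = 0. Lengths are in m, angles in degrees, forces in N, time in s.
With the tool pointing down it reaches from about 0.4 to 0.825 m from the base axis. Payload 7 kg.
Tool frame: the origin (TCP) lies at the very end of the fingers, on their centre line; the grasp point (between the pads) lies 19 mm behind it; z points along the fingers, y is the line along which they close (so a half turn about z gives the same grasp; the last joint's range is limited). The gripper opens to 88 mm and grips with 3 to 60 N. Pads are 19 mm wide; open, the fingers measure 130 mm over their backs; the gripper's body (78 mm by 193 mm) begins 47 mm behind the grasp point.
Start: joints at [88.7, 20.546, 0.682, 0, -70.136, -16.507], TCP at [0.206, 0.643, 0.227] pointing down, gripper open.
Joint ranges: [-176.03, 176.03], [-82.01, 121.73], [-58.28, 71.71], [-173.87, 95.51], [-174.79, -0.11], [-173.66, 173.66]. Speed limits (degrees/s): [136.94, 136.94, 172.46, 180, 180, 180].

## Interface

Orientations are given as [roll, pitch, yaw] about the fixed x, y, z axes, in that order (R = Rz(yaw) Ry(pitch) Rx(roll)).
In Python, from plant import ctrl gives the robot as it stands.
- The arm moves only by the tool carry_out, never from a script. Its argument "deltas" is a list that holds one entry, the list of rows, each a list of 5 numbers: the shift along the tool's x, y, z scaled (see below), then the turn about the tool's z scaled (see below), then the opening, from -1 (shut) to 1 (fully open). A call has 1 to 5 rows; each row is the pose to reach, as a shift and turn from the pose commanded when the call began, along the tool's axes at that moment, turning the shorter way round; what a row does not reach only later rows make up. The controller multiplies each number of a shift by 20 cm and each number of a turn by 2 pi rad. A row lasts 1/10 s, in which the tool goes at most 50 mm and 8.59 degrees, less where a joint would pass 70% of its speed; a pose out of reach is approached as far as the arm can. A call with a number of a shift or a turn outside -1 to 1 is refused whole. A call with a gripper value outside its range is refused whole. The fingers move at their own pace and stop on an object; the grip force is fixed at half the most. Time passes only in rows, so rows that repeat a pose let the fingers close. It gives the time, the measured TCP pose, the force, the opening and the grip force at its end, in the units of the state.
- ctrl.get_obs(): the state, without advancing time (a new reading comes with each control period).
- ctrl.snapshot(name): name is "side" or "top"; returns a dict with "color" (480x640x3 uint8, red, green, blue), "camera_matrix" (3x3 intrinsics, pixels), "R" (3x3) and "t" (3): a world point X has camera coordinates R X + t. Camera axes: x right, y down, z forward; pixel columns grow to the right and rows downward; lengths in m; the calibration is good to about 2 mm. A picture is of the moment at which its call begins. There is no depth.
- ctrl.close_job(): hands the job in; it is judged then, once.
Trained networks look in a picture, given as the dict that the camera call returned (one of the last four; its "shot" number tells which), for a name from the list of things; names that differ only in an ending like _2 or _b are one class to them, and where a whole thing is asked for, a point or a joint stands for the part that bears it (a point fixed in the world has none). Each returns a list of dicts, best first, with "p" (0 to 1); they miss things now and then, are a little off and sometimes report something else, mostly with a low value. They report only what shows in the picture. A call takes as long as a camera call. They do not tell look-alikes from the thing itself.
- ctrl.search_frame(picture, name): "centre" ([column, row] in pixels, amid what is visible of it).
- ctrl.silhouettes(picture, name): "mask" (480x640 bool, what is visible of it) and "centre" ([column, row] in pixels, amid what is visible of it).
- ctrl.spot_point(picture, name): "centre" ([column, row] in pixels: a listed point, or the origin of a listed thing).
The state is a dict: "clock": time; "joint_pos": joint angles; "qvel": joint speeds; "tau": joint torques, N m; "tool_pos": TCP position; "orientation": TCP orientation; "force": force on the tool from outside, world axes, zero at the start; "moment": the same for the moment, N m; "opening": finger opening in m; "gripper_force": force on a finger pad.
Only numpy, scipy, OpenCV 4.12 (cv2) and the standard library are available. Lean on these libraries where they do the work, as an engineer would, in place of code of your own. Each camera call takes 0.05 s, during which the arm holds its last target. There are 200 camera calls.

## Working session

There is one attempt and no reset: what is moved stays moved. The work goes in short steps, Python scripts to look and compute and a tool call to move; the robot and the scene stay as the last step left them, time stands still between calls to the robot, and variables do not carry over. Pictures are saved under pics/ and viewed, at most 10 in all, crops included, and the job is handed in when it is done.

Besides the shell and the picture viewer there is one more tool, called after "Request:" as name(argument=value, ...) on one line, values as JSON. carry_out: Moves the arm, as the interface text tells. Its arguments: {"type":"object","properties":{"deltas":{"type":"array"}},"required":["deltas"]}

```bash
mkdir -p pics; ls; cat > h.py <<'E'
import numpy as np, cv2
from plant import ctrl
from scipy.spatial.transform import Rotation as Ro
def ray(p,uv):
    K=np.array(p["camera_matrix"]);R=np.array(p["R"]);t=np.array(p["t"])
    return -R.T@t, R.T@np.linalg.inv(K)@np.array([uv[0],uv[1],1.])
def atz(p,uv,z):
    c,d=ray(p,uv); return c+d*(z-c[2])/d[2]
def proj(p,X):
    x=np.array(p["R"])@np.array(X)+np.array(p["t"]); u=np.array(p["camera_matrix"])@x; return u[:2]/u[2]
def save(p,n): cv2.imwrite(f"pics/{n}.png",p["color"][:,:,::-1])
def snap(n): return ctrl.snapshot(n)
E
python3 - <<'E'
from h import *
print(ctrl.get_obs())
Z=dict(cup_mid=.04,tag_pot=.112,knob_grip=.105,knob=.037,hub=.037,front=.112,trowel=0)
for n in("side","top"):
    p=snap(n);save(p,n+"0");print(n,-np.array(p["R"]).T@np.array(p["t"]))
    for k,z in Z.items():
        for r in ctrl.spot_point(p,k)[:4]: print(k,round(r["p"],2),np.round(r["centre"]),np.round(atz(p,r["centre"],z),3))
E
```

```text
pics
{'clock': 0.0, 'joint_pos': array([ 8.86996562e+01,  2.05916059e+01,  6.32780049e-01, -2.05241119e-02,
       -7.01339291e+01, -1.65084263e+01]), 'qvel': array([-0.16349885,  0.01532353, -0.00964369,  0.05365044,  0.03028434,
        0.05773135]), 'tau': array([-4.82042105e-04, -5.82721674e+01,  2.93047446e+01,  6.99722752e+00,
        6.70033711e-03, -1.58403782e-04]), 'tool_pos': array([0.20629917, 0.64218908, 0.22561192]), 'orientation': array([ 1.79905586e+02, -7.86106591e-03, -1.78157538e+01]), 'force': array([-0.54215181, -0.7377568 ,  0.44486896]), 'moment': array([-0.00206189,  0.01094302, -0.04860715]), 'gripper_force': 0.0, 'opening': 0.08763269393743084}
side [ 0.15840601 -0.65286188  0.73070703]
cup_mid 0.73 [492. 374.] [ 0.622 -0.38   0.04 ]
cup_mid 0.65 [393. 381.] [ 0.491 -0.307  0.04 ]
tag_pot 0.79 [337. 274.] [ 0.508 -0.131  0.112]
knob_grip 0.59 [306. 200.] [0.577 0.078 0.105]
knob 0.74 [306. 229.] [0.57  0.072 0.037]
hub 0.89 [323. 269.] [ 0.537 -0.043  0.037]
front 0.6 [274. 256.] [ 0.443 -0.038  0.112]
trowel 0.71 [322. 269.] [ 0.555 -0.011  0.   ]
trowel 0.58 [227. 191.] [0.511 0.332 0.   ]
trowel 0.35 [393. 379.] [ 0.512 -0.285  0.   ]
top [ 0.46235202 -0.00847236  1.20368254]
cup_mid 0.86 [423. 269.] [ 0.489 -0.301  0.04 ]
cup_mid 0.71 [458. 292.] [ 0.428 -0.392  0.04 ]
cup_mid 0.68 [454. 220.] [ 0.618 -0.388  0.04 ]
cup_mid 0.18 [359. 257.] [ 0.519 -0.134  0.04 ]
tag_pot 0.68 [359. 258.] [ 0.514 -0.128  0.112]
knob_grip 0.61 [280. 238.] [0.564 0.067 0.105]
knob_grip 0.24 [360. 256.] [ 0.519 -0.129  0.105]
knob 0.46 [283. 239.] [0.567 0.064 0.037]
hub 0.88 [325. 250.] [ 0.538 -0.046  0.037]
front 0.65 [322. 290.] [ 0.436 -0.036  0.112]
trowel 0.96 [183. 263.] [0.508 0.332 0.   ]
```

View pics/side0.png

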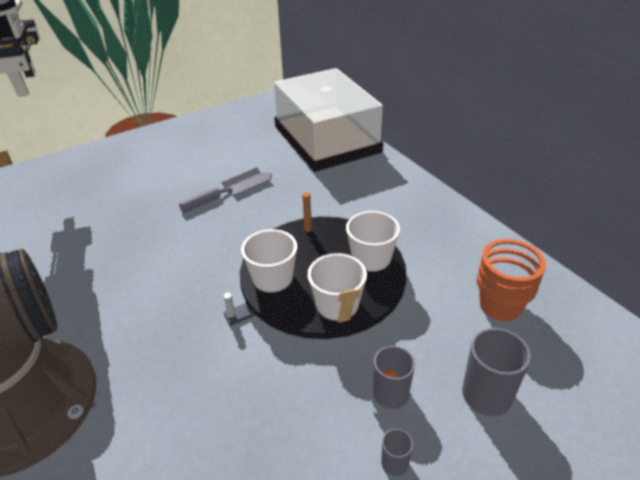

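View pics/top0.png

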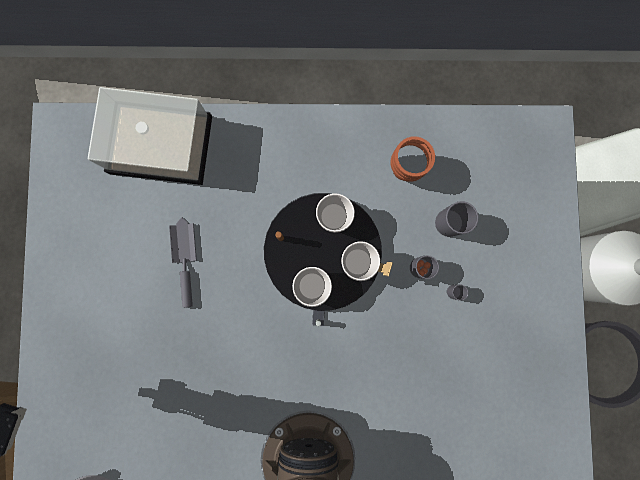

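The side view shows three grey cups. The middle one, near px (393,377), holds the pebbles. The tagged pot is near (337,285) and the knob near (306,212). The top view agrees: cup (424,267), pot (359,260), post (319,322).

The moves only turn the tool about its own z axis, so I first need to see how the arm behaves at its reach limit, because pouring needs tilt.

Request:
carry_out(deltas=[[[0,-0.25,0,0,1],[0,-0.5,0,0,1],[0,-0.75,0,0,1],[0,-1,0,0,1],[0,-1,0,0,1]]])

```text
clock: 1.3
tool_pos: [0.2689, 0.8367, 0.2165]
orientation: [179.5, -0.1, -17.9]
force: [-0.1, -0.9, -4.3]
opening: 0.0877
gripper_force: 0.0
```

Request:
carry_out(deltas=[[[0,-0.25,0,0,1],[0,-0.5,0,0,1],[0,-0.5,0,0,1]]])

```text
clock: 1.6
tool_pos: [0.2988, 0.9293, 0.2222]
orientation: [179.8, -0.0, -17.8]
force: [0.7, 0.6, -1.1]
opening: 0.0878
gripper_force: 0.0
```

Request:
carry_out(deltas=[[[0,-0.25,0,0,1],[0,-0.5,0,0,1],[0,-0.75,0,0,1],[0,-1,0,0,1],[0,-1,0,0,1]]])

```text
clock: 2.1
tool_pos: [0.3135, 0.9757, 0.1875]
orientation: [-177.0, -0.2, -17.8]
force: [0.6, -0.4, -0.1]
opening: 0.0877
gripper_force: 0.0
```

Request:
carry_out(deltas=[[[0,0,0,0,1],[0,0,0,0,1]]])

```text
clock: 2.3
tool_pos: [0.3134, 0.9754, 0.1874]
orientation: [-177.1, -0.3, -17.8]
force: [-0.9, 0.9, 0.3]
opening: 0.0872
gripper_force: 0.0
```

```bash
python3 -c "
from h import *
o=ctrl.get_obs();print({k:np.round(o[k],2) for k in('clock','joint_pos','tool_pos','orientation')})"
```

```text
{'clock': np.float64(2.3), 'joint_pos': array([ 83.28,  61.84,  71.71,   0.82, -97.04, -10.97]), 'tool_pos': array([0.31, 0.98, 0.19]), 'orientation': array([-177.06,   -0.25,  -17.81])}
```

Request:
carry_out(deltas=[[[0,0.25,0,0,1],[0,0.5,0,0,1],[0,0.5,0,0,1],[0,0.5,0,0,1]]])

```text
clock: 2.7
tool_pos: [0.2811, 0.8723, 0.1797]
orientation: [-177.7, -0.3, -17.8]
force: [0.1, 1.6, -0.2]
opening: 0.088
gripper_force: 0.0
```

```bash
cat > log.py <<'E'
from h import *
o=ctrl.get_obs();q=o['joint_pos'];p=o['tool_pos']
print('t',round(float(o['clock']),2),'q',np.round(q,2).tolist(),'p',np.round(p,3).tolist(),'r',round(float(np.hypot(p[0],p[1])),3),'rpy',np.round(o['orientation'],1).tolist(),'z',np.round(Ro.from_euler('xyz',o['orientation'],degrees=True).as_matrix()[:,2],3).tolist())
open('log.txt','a').write(repr((q.tolist(),p.tolist(),np.array(o['orientation']).tolist()))+'\n')
E
python3 log.py
```

```text
t 2.7 q [84.56, 44.57, 35.55, 0.82, -78.78, -12.49] p [0.281, 0.872, 0.18] r 0.916 rpy [-177.7, -0.3, -17.8] z [0.018, 0.037, -0.999]
```

Request:
carry_out(deltas=[[[0,0.25,-0.2,0,1],[0,0.5,-0.4,0,1],[0,0.7,-0.6,0,1],[0,0.9,-0.8,0,1],[0,1,-1,0,1]]])

```text
clock: 3.2
tool_pos: [0.2241, 0.6997, 0.3464]
orientation: [-177.1, -0.2, -17.8]
force: [0.1, 0.6, 0.1]
opening: 0.0874
gripper_force: 0.0
```

```bash
python3 log.py
```

```text
t 3.2 q [87.91, 22.14, 17.75, 1.02, -82.86, -15.81] p [0.224, 0.7, 0.346] r 0.735 rpy [-177.1, -0.2, -17.8] z [0.019, 0.047, -0.999]
```

Request:
carry_out(deltas=[[[0,0.25,0,0,1],[0,0.5,0,0,1],[0,0.7,0,0,1],[0,0.9,0,0,1],[0,1,0,0,1]]])

```text
clock: 3.7
tool_pos: [0.1631, 0.5091, 0.3364]
orientation: [-176.9, -0.2, -17.8]
force: [-0.6, 1.0, 1.6]
opening: 0.0876
gripper_force: 0.0
```

```bash
python3 log.py
```

```text
t 3.7 q [94.24, 2.07, -9.19, 1.33, -75.96, -22.33] p [0.163, 0.509, 0.336] r 0.535 rpy [-176.9, -0.2, -17.8] z [0.019, 0.05, -0.999]
```

```bash
cat > kin.py <<'E'
from h import *
from scipy.optimize import least_squares
D=[eval(l) for l in open('log.txt')]
D+=[([88.7,20.592,.633,0,-70.134,-16.5],[.2063,.6422,.2256],[179.9,0,-17.8]),([83.28,61.84,71.71,.82,-97.04,-10.97],[.3134,.9754,.1874],[-177.06,-.25,-17.81])]
def rz(a):return Ro.from_euler('z',a,degrees=True).as_matrix()
def ry(a):return Ro.from_euler('y',a,degrees=True).as_matrix()
def rx(a):return Ro.from_euler('x',a,degrees=True).as_matrix()
def fk(P,q,s4=1,s6=1):
    a1,d1,L2,a3,L3,L5,Lt,lat=P
    # frames: x forward,z up ; q2 pitches forward
    R=rz(q[0]);p=R@[a1,lat,d1]
    R=R@ry(q[1]);p=p+R@[0,0,L2]
    R=R@ry(-q[2]);p=p+R@[L3,0,a3]
    R=R@rx(s4*q[3])@ry(-q[4]);p=p+R@[Lt,0,0]
    R=R@rx(s6*q[5])
    return p,R@B
B=np.eye(3)
def mk():
    # tool z=link x ; tool y/x from data
    return 0
def Bfit(D,s4,s6):
    M=0
    for q,p,e in D:
        R=fk(np.zeros(8),q,s4,s6)[1]; M=M+R.T@Ro.from_euler('xyz',e,degrees=True).as_matrix()
    U,S,V=np.linalg.svd(M);return U@V,S/len(D)
E
cat > fit.py <<'E'
import kin;from kin import *
for s4 in(1,-1):
  for s6 in(1,-1):
    kin.B=np.eye(3);b,S=Bfit(D,s4,s6);print(s4,s6,np.round(b,3).tolist(),S)
def f(P):return np.concatenate([fk(P,q)[0]-p for q,p,e in D]+[1e-3*(P-P0)])
P0=np.array([.0,.4,.45,0,.45,0,.25,-.2])
s=least_squares(f,P0);print(np.round(s.x,4));print(np.round(f(s.x)*1000,1))
E
python3 fit.py
```

```text
1 1 [[-0.026, 0.007, 1.0], [-0.857, 0.515, -0.026], [-0.515, -0.857, -0.007]] [0.99989325 0.99112098 0.99101423]
1 -1 [[-0.026, 0.008, 1.0], [-1.0, -0.004, -0.026], [0.003, -1.0, 0.008]] [0.9999901  0.99987829 0.99987033]
-1 1 [[0.0, -0.0, 1.0], [-0.855, 0.518, 0.0], [-0.518, -0.855, 0.0]] [0.99999998 0.99061643 0.99061642]
-1 -1 [[0.0, -0.0, 1.0], [-1.0, -0.0, 0.0], [0.0, -1.0, -0.0]] [1.         0.99999998 0.99999998]
[ 0.0066  0.0468  0.5983 -0.0157  0.4671  0.      0.2049 -0.1997]
[-0.4 -1.8 -0.  -2.4 -0.9 -1.4 -5.  -2.9 -2.7  8.1  3.5  2.3 -0.1  1.7
  1.8  0.  -0.4  0.1 -0.   0.   0.  -0.   0. ]
```

```bash
sed -i 's/s4=1,s6=1/s4=-1,s6=-1/; s/^B=np.eye(3)/B=np.array([[0,0,1.],[-1,0,0],[0,-1,0]])/' kin.py
cat > fit.py <<'E'
import kin;from kin import *
P0=np.array([.0,.4,.45,0,.45,0,.25,-.2])
def f(P):return np.concatenate([fk(P,q)[0]-p for q,p,e in D]+[1e-4*(P-P0)])
s=least_squares(f,P0);print(np.round(s.x,4).tolist());print(np.round(f(s.x)*1000,1)[:-8])
np.save('P.npy',s.x)
E
python3 fit.py
```

```text
[-0.0085, 0.2338, 0.604, 0.0083, 0.4688, -0.0, 0.4199, -0.1912]
[ 0.1  0.8 -0.4  0.1 -0.  -0.1  0.4 -0.5 -1.6 -0.5  0.   1.5 -0.  -0.2
  0.7]
```

Request:
carry_out(deltas=[[[-0.04,-0.25,0.1,0,1],[-0.08,-0.5,0.2,0,1],[-0.12,-0.75,0.3,0,1],[-0.16,-1,0.4,0,1]]])

```text
clock: 4.1
tool_pos: [0.1934, 0.7007, 0.2711]
orientation: [-176.9, -0.2, -17.8]
force: [0.3, 0.1, 0.5]
opening: 0.0878
gripper_force: 0.0
```

Request:
carry_out(deltas=[[[0,-0.25,0,0,1],[0,-0.5,0,0,1],[0,-0.75,0,0,1],[0,-1,0,0,1]]])

```text
clock: 4.5
tool_pos: [0.2544, 0.8889, 0.2816]
orientation: [-177.0, -0.2, -17.8]
force: [0.0, 3.1, 0.9]
opening: 0.0874
gripper_force: 0.0
```

```bash
python3 log.py
```

```text
t 4.5 q [86.4, 44.49, 47.93, 0.97, -90.57, -14.17] p [0.254, 0.889, 0.282] r 0.925 rpy [-177.0, -0.2, -17.8] z [0.02, 0.049, -0.999]
```

Request:
carry_out(deltas=[[[0,-1,0,0,1],[0,-1,0,0,1],[0,-1,0,0,1],[0,-1,0,0,1]]])

```text
clock: 4.9
tool_pos: [0.2837, 0.9737, 0.2497]
orientation: [-174.9, -0.5, -17.8]
force: [-0.2, -0.4, 1.4]
opening: 0.0876
gripper_force: 0.0
```

```bash
python3 log.py
```

```text
t 4.9 q [85.28, 58.34, 71.59, 1.68, -98.43, -12.77] p [0.284, 0.974, 0.25] r 1.014 rpy [-174.9, -0.5, -17.8] z [0.036, 0.081, -0.996]
```

Request:
carry_out(deltas=[[[0,-1,0,0,1],[0,-1,0,0,1],[0,-1,0,0,1],[0,-1,0,0,1]]])

```text
clock: 5.3
tool_pos: [0.2965, 1.0048, 0.2255]
orientation: [-171.6, -0.6, -17.9]
force: [-0.9, -0.4, 0.6]
opening: 0.0873
gripper_force: 0.0
```

```bash
python3 log.py; python3 fit.py
```

```text
t 5.3 q [85.0, 60.13, 71.71, 2.47, -93.57, -12.48] p [0.297, 1.005, 0.226] r 1.048 rpy [-171.6, -0.6, -17.9] z [0.055, 0.135, -0.989]
[-0.0089, 0.1974, 0.6022, 0.0042, 0.472, -0.0, 0.3774, -0.1917]
[-0.   0.1 -0.1 -0.  -0.2  0.   0.  -0.7 -2.  -0.1 -0.1  1.2  0.   0.1
  0.2  0.1  0.6 -2.7  0.1  0.7  1.  -0.1 -0.4  2.4]
```

Request:
carry_out(deltas=[[[0,-1,0,0,1],[0,-1,0,0,1],[0,-1,0,0,1],[0,-1,0,0,1]]])

```text
clock: 5.7
tool_pos: [0.308, 1.0319, 0.2013]
orientation: [-168.9, -0.9, -17.9]
force: [0.0, -0.2, -1.2]
opening: 0.0878
gripper_force: 0.0
```

Request:
carry_out(deltas=[[[0,-1,-0.5,0,1],[0,-1,-0.5,0,1],[0,-1,-0.5,0,1],[0,-1,-0.5,0,1]]])

```text
clock: 6.1
tool_pos: [0.3102, 1.0344, 0.2491]
orientation: [-165.8, -1.1, -17.9]
force: [-0.3, -0.1, 0.4]
opening: 0.0878
gripper_force: 0.0
```

Request:
carry_out(deltas=[[[0,-1,0,0,1],[0,-1,0,0,1],[0,-1,0,0,1],[0,-1,0,0,1],[0,-1,0,0,1]]])

```text
clock: 6.6
tool_pos: [0.3205, 1.0593, 0.2319]
orientation: [-163.1, -1.3, -18.0]
force: [-0.1, -0.9, 0.4]
opening: 0.0879
gripper_force: 0.0
```

```bash
python3 log.py; python3 fit.py
```

```text
t 6.6 q [84.83, 60.96, 71.69, 4.97, -84.48, -12.41] p [0.321, 1.059, 0.232] r 1.107 rpy [-163.1, -1.3, -18.0] z [0.111, 0.27, -0.956]
[-0.0117, 0.2008, 0.6003, 0.0029, 0.4759, 0.0, 0.3769, -0.1917]
[-0.2 -0.5  0.4 -0.1 -0.   0.4 -0.1 -0.  -2.1 -0.1 -0.4  2.6 -0.1 -0.3
  2.6  0.   0.2 -0.3  0.6  1.4 -8.8  0.   0.4  0.5 -0.2 -0.8  4.7]
```

Request:
carry_out(deltas=[[[-0.25,0,-0.1,0,1],[-0.5,0,-0.2,0,1],[-0.75,0,-0.2,0,1],[-1,0,-0.2,0,1]]])

```text
clock: 7.0
tool_pos: [0.1324, 1.092, 0.2617]
orientation: [-162.0, -1.2, -18.0]
force: [0.4, 0.6, 0.3]
opening: 0.0874
gripper_force: 0.0
```

Request:
carry_out(deltas=[[[-0.3,-1,0,0,1],[-0.3,-1,0,0,1],[-0.3,-1,0,0,1],[-0.3,-1,0,0,1]]])

```text
clock: 7.4
tool_pos: [0.1259, 1.1165, 0.2535]
orientation: [-159.3, -1.0, -18.0]
force: [-0.5, -0.4, -0.6]
opening: 0.0876
gripper_force: 0.0
```

Request:
carry_out(deltas=[[[-0.3,-1,-0.1,0,1],[-0.3,-1,-0.1,0,1],[-0.3,-1,-0.1,0,1],[-0.3,-1,-0.1,0,1]]])

```text
clock: 7.8
tool_pos: [0.1136, 1.1335, 0.2679]
orientation: [-156.3, -0.6, -17.8]
force: [-0.2, -0.4, 0.2]
opening: 0.0874
gripper_force: 0.0
```

Request:
carry_out(deltas=[[[-0.3,-1,-0.1,0,1],[-0.3,-1,-0.1,0,1],[-0.3,-1,-0.1,0,1],[-0.3,-1,-0.1,0,1]]])

```text
clock: 8.2
tool_pos: [0.1018, 1.148, 0.287]
orientation: [-153.4, -0.3, -17.6]
force: [0.4, -0.3, -0.7]
opening: 0.0871
gripper_force: 0.0
```

Request:
carry_out(deltas=[[[-0.3,-1,-0.1,0,1],[-0.3,-1,-0.1,0,1],[-0.3,-1,-0.1,0,1],[-0.3,-1,-0.1,0,1]]])

```text
clock: 8.6
tool_pos: [0.0912, 1.1597, 0.3112]
orientation: [-150.4, 0.1, -17.4]
force: [-0.5, -0.0, -0.1]
opening: 0.0875
gripper_force: 0.0
```

Request:
carry_out(deltas=[[[-0.3,-1,-0.1,0,1],[-0.3,-1,-0.1,0,1],[-0.3,-1,-0.1,0,1],[-0.3,-1,-0.1,0,1]]])

```text
clock: 9.0
tool_pos: [0.0806, 1.1691, 0.3402]
orientation: [-147.5, 0.5, -17.1]
force: [0.5, 0.1, -0.4]
opening: 0.0878
gripper_force: 0.0
```

```bash
python3 log.py
```

```text
t 9.0 q [99.63, 58.84, 71.67, 14.23, -73.49, -27.38] p [0.081, 1.169, 0.34] r 1.172 rpy [-147.5, 0.5, -17.1] z [0.152, 0.516, -0.843]
```

Request:
carry_out(deltas=[[[-0.4,-1,0.1,0,1],[-0.4,-1,0.1,0,1],[-0.4,-1,0.1,0,1],[-0.4,-1,0.1,0,1]]])

```text
clock: 9.4
tool_pos: [0.0621, 1.1873, 0.3472]
orientation: [-144.7, 0.9, -16.9]
force: [-0.2, 0.2, 0.6]
opening: 0.0878
gripper_force: 0.0
```

Request:
carry_out(deltas=[[[-0.4,-1,0.1,0,1],[-0.4,-1,0.1,0,1],[-0.4,-1,0.1,0,1],[-0.4,-1,0.1,0,1]]])

```text
clock: 9.8
tool_pos: [0.0448, 1.2018, 0.3627]
orientation: [-141.8, 1.3, -16.6]
force: [-0.4, -0.8, 0.3]
opening: 0.0877
gripper_force: 0.0
```

Request:
carry_out(deltas=[[[-0.4,-1,0.2,0,1],[-0.4,-1,0.2,0,1],[-0.4,-1,0.2,0,1],[-0.4,-1,0.2,0,1]]])

```text
clock: 10.2
tool_pos: [0.0305, 1.2184, 0.3718]
orientation: [-139.0, 1.7, -16.2]
force: [-0.0, -0.1, 0.1]
opening: 0.0874
gripper_force: 0.0
```

Request:
carry_out(deltas=[[[-0.4,-1,0.2,0,1],[-0.4,-1,0.2,0,1],[-0.4,-1,0.2,0,1],[-0.4,-1,0.2,0,1]]])

```text
clock: 10.6
tool_pos: [0.0164, 1.2314, 0.3878]
orientation: [-136.1, 2.1, -15.8]
force: [-0.3, -0.5, 0.0]
opening: 0.0878
gripper_force: 0.0
```

Request:
carry_out(deltas=[[[-0.4,-1,0.2,0,1],[-0.4,-1,0.2,0,1],[-0.4,-1,0.2,0,1],[-0.4,-1,0.2,0,1]]])

```text
clock: 11.0
tool_pos: [0.0027, 1.2411, 0.409]
orientation: [-133.4, 2.6, -15.4]
force: [-0.6, 0.8, -0.5]
opening: 0.0874
gripper_force: 0.0
```

Request:
carry_out(deltas=[[[-0.4,-1,0.2,0,1],[-0.4,-1,0.2,0,1],[-0.4,-1,0.2,0,1],[-0.4,-1,0.2,0,1]]])

```text
clock: 11.4
tool_pos: [-0.0107, 1.2477, 0.4347]
orientation: [-130.6, 3.0, -14.9]
force: [0.2, 0.6, -0.9]
opening: 0.087
gripper_force: 0.0
```

Request:
carry_out(deltas=[[[-0.4,-1,0.2,0,1],[-0.4,-1,0.2,0,1],[-0.4,-1,0.2,0,1],[-0.4,-1,0.2,0,1]]])

```text
clock: 11.8
tool_pos: [-0.0239, 1.2513, 0.4644]
orientation: [-127.9, 3.4, -14.4]
force: [0.3, 0.4, -0.1]
opening: 0.0878
gripper_force: 0.0
```

```bash
python3 log.py;python3 fit.py
```

```text
t 11.8 q [105.41, 58.68, 71.67, 25.55, -56.87, -36.45] p [-0.024, 1.251, 0.464] r 1.252 rpy [-127.9, 3.4, -14.4] z [0.161, 0.773, -0.613]
[-0.0643, 0.1967, 0.6046, 0.0263, 0.5229, 0.0, 0.3915, -0.1884]
[ -3.1   0.9   0.5  -3.2  -1.5   5.5  -2.9  -1.4  -2.7  -3.4  -3.5  13.1
  -3.5  -7.3  19.7  -3.1  -5.1  15.6  -1.6  -1.3   7.    4.4   8.1 -19.1
  14.7  22.9 -50.5  -3.2   1.5  -8.2  -3.9  -6.2  19.1]
```

Request:
carry_out(deltas=[[[-0.4,-1,0.2,0,1],[-0.4,-1,0.2,0,1],[-0.4,-1,0.2,0,1],[-0.4,-1,0.2,0,1]]])

```text
clock: 12.2
tool_pos: [-0.0371, 1.2522, 0.4975]
orientation: [-125.2, 3.8, -13.9]
force: [-0.8, 1.1, 0.7]
opening: 0.0877
gripper_force: 0.0
```

Request:
carry_out(deltas=[[[-0.4,-1,0.2,0,1],[-0.4,-1,0.2,0,1],[-0.4,-1,0.2,0,1],[-0.4,-1,0.2,0,1]]])

```text
clock: 12.6
tool_pos: [-0.05, 1.2501, 0.5335]
orientation: [-122.5, 4.2, -13.4]
force: [-0.3, 0.1, -0.2]
opening: 0.0878
gripper_force: 0.0
```

```bash
python3 log.py; cat > fit.py <<'E'
import kin;from kin import *
def fk2(P,q):
    a1,d1,L2,a3,L3,oy,Lt,lat,wx,wz,wy=P
    R=rz(q[0]);p=R@[a1,lat,d1]
    R=R@ry(q[1]);p=p+R@[0,0,L2]
    R=R@ry(-q[2]);p=p+R@[L3,0,a3]
    R=R@rx(-q[3]);p=p+R@[0,oy,0]
    R=R@ry(-q[4]);p=p+R@[Lt,0,wz]
    R=R@rx(-q[5])
    return p,R@kin.B
if __name__=="__main__":
    P0=np.array([.0,.2,.6,0,.47,0,.38,-.19,0,0,0])
    print([np.round(Ro.from_matrix(fk2(P0,q)[1].T@Ro.from_euler('xyz',e,degrees=True).as_matrix()).magnitude()*57.3,2) for q,p,e in D])
    f=lambda P:np.concatenate([fk2(P,q)[0]-p for q,p,e in D]+[1e-3*(P-P0)])
    s=least_squares(f,P0);print(np.round(s.x,4).tolist());print(np.round(f(s.x)*1000,1)[:-11])
    np.save('P.npy',s.x)
E
python3 fit.py
```

```text
t 12.6 q [106.92, 56.82, 71.67, 28.85, -54.19, -38.48] p [-0.05, 1.25, 0.533] r 1.251 rpy [-122.5, 4.2, -13.4] z [0.157, 0.829, -0.537]
[np.float64(0.0), np.float64(0.0), np.float64(0.0), np.float64(0.0), np.float64(0.0), np.float64(0.0), np.float64(0.0), np.float64(0.0), np.float64(0.0), np.float64(0.0), np.float64(0.03), np.float64(0.01)]
[-0.0001, 0.1988, 0.6016, 0.0, 0.4637, -0.1919, 0.378, 0.0001, 0.0, -0.0001, 0.0]
[-0.   0.  -0.  -0.   0.  -0.  -0.  -0.  -0.  -0.   0.   0.  -0.   0.
  0.  -0.   0.   0.  -0.   0.   0.  -0.  -0.   0.  -0.   0.  -0.  -0.
  0.  -0.   0.1  0.   0.   0.  -0.  -0. ]
```

```bash
cat > ik.py <<'E'
from fit import *
P=np.load('P.npy')
lo=np.array([-176.03,-82.01,-58.28,-173.87,-174.79,-173.66]);hi=np.array([176.03,121.73,71.71,95.51,-.11,173.66])
def ik(p,R,q0):
    def f(q):
        pp,RR=fk2(P,q);return np.r_[(pp-p)*3,Ro.from_matrix(RR.T@R).as_rotvec()]
    s=least_squares(f,np.clip(q0,lo+.01,hi-.01),bounds=(lo,hi),x_scale=50);return s.x,np.linalg.norm(s.fun)
def Rcur():return Ro.from_euler('xyz',ctrl.get_obs()['orientation'],degrees=True).as_matrix()
def level(R,flip=1):
    z=R[:,2];y=np.cross(z,[0,0,1.]);y/=np.linalg.norm(y);y*=flip
    return np.c_[np.cross(y,z),y,z]
def zt(R,d):return R@rz(d)
E
python3 - <<'E'
from ik import *
o=ctrl.get_obs();R=Rcur();q=o['joint_pos'];p0=o['tool_pos']
for fl in(1,-1):
    L=level(R,fl);print('flip',fl,'turn',np.round(np.degrees(Ro.from_matrix(R.T@L).as_rotvec()[2]),1))
    qq=q.copy();z=L[:,2];off=.019*z
    pts=[('a',[.25,1.0,.5],0),('b',[.5,.8,.45],0),('c',[.7,.4,.4],0),('c2',[.7,0,.4],0),('d',[.6,-.25,.3],0),('pre',[.49,-.304,.2],0),('grasp',[.49,-.304,.048],0),('lift',[.49,-.304,.2],0),('pour',[.512,-.11,.2],0)]+[('t',[.512,-.11,.2],t) for t in(45,90,135,180)]
    for s in(1,-1):
      q1=qq.copy()
      for n,g,t in pts:
        q1,e=ik(np.array(g)+off,zt(L,s*t),q1);print(s,n,t,np.round(q1,0).tolist(),round(e,4))
E
```

```text
flip 1 turn -94.9
1 a 0 [88.0, 24.0, 6.0, 27.0, -17.0, 60.0] 0.0
1 b 0 [63.0, 19.0, 14.0, -27.0, -31.0, 122.0] 0.0
1 c 0 [19.0, 18.0, 15.0, -55.0, -64.0, 165.0] 0.0
1 c2 0 [-15.0, 24.0, 27.0, -55.0, -97.0, 174.0] 0.1232
1 d 0 [-34.0, 38.0, 41.0, -55.0, -118.0, 174.0] 0.3842
1 pre 0 [-39.0, 40.0, 34.0, -50.0, -118.0, 174.0] 0.6232
1 grasp 0 [-33.0, 42.0, 20.0, -39.0, -98.0, 174.0] 0.7779
1 lift 0 [-39.0, 40.0, 34.0, -50.0, -118.0, 174.0] 0.6232
1 pour 0 [-16.0, 15.0, -1.0, -41.0, -83.0, 174.0] 0.5194
1 t 45 [-31.0, 26.0, -2.0, -52.0, -91.0, 169.0] 0.0
1 t 90 [-31.0, 26.0, -2.0, -52.0, -91.0, 124.0] 0.0
1 t 135 [-31.0, 26.0, -2.0, -52.0, -91.0, 79.0] 0.0
1 t 180 [-31.0, 26.0, -2.0, -52.0, -91.0, 34.0] 0.0
-1 a 0 [88.0, 24.0, 6.0, 27.0, -17.0, 60.0] 0.0
-1 b 0 [63.0, 19.0, 14.0, -27.0, -31.0, 122.0] 0.0
-1 c 0 [19.0, 18.0, 15.0, -55.0, -64.0, 165.0] 0.0
-1 c2 0 [-15.0, 24.0, 27.0, -55.0, -97.0, 174.0] 0.1232
-1 d 0 [-34.0, 38.0, 41.0, -55.0, -118.0, 174.0] 0.3842
-1 pre 0 [-39.0, 40.0, 34.0, -50.0, -118.0, 174.0] 0.6232
-1 grasp 0 [-33.0, 42.0, 20.0, -39.0, -98.0, 174.0] 0.7779
-1 lift 
[... 1009 characters left out ...]
-146.0] 0.0
-1 a 0 [88.0, 24.0, 6.0, 27.0, -17.0, -120.0] 0.0
-1 b 0 [63.0, 19.0, 14.0, -27.0, -31.0, -58.0] 0.0
-1 c 0 [19.0, 18.0, 15.0, -55.0, -64.0, -15.0] 0.0
-1 c2 0 [-16.0, 23.0, 24.0, -57.0, -95.0, 3.0] 0.0
-1 d 0 [-37.0, 33.0, 25.0, -53.0, -107.0, 21.0] 0.0
-1 pre 0 [-44.0, 35.0, 14.0, -47.0, -104.0, 37.0] 0.0
-1 grasp 0 [-44.0, 46.0, 10.0, -45.0, -94.0, 47.0] 0.0
-1 lift 0 [-44.0, 35.0, 14.0, -47.0, -104.0, 37.0] 0.0
-1 pour 0 [-31.0, 26.0, -2.0, -52.0, -91.0, 34.0] 0.0
-1 t 45 [-31.0, 26.0, -2.0, -52.0, -91.0, 79.0] 0.0
-1 t 90 [-31.0, 26.0, -2.0, -52.0, -91.0, 124.0] 0.0
-1 t 135 [-31.0, 26.0, -2.0, -52.0, -91.0, 169.0] 0.0
-1 t 180 [-16.0, 15.0, -1.0, -41.0, -83.0, 174.0] 0.5194
```

```bash
cat > plan.py <<'E'
from ik import *
def plan(wps,Rt=None,grip=1,step=.047):
    """wps: list of grasp points (world). Rt: final orientation (turn about tool z spread over the path). prints one row set per call"""
    o=ctrl.get_obs();R=Rcur();p=o['tool_pos']-.019*R[:,2];q=o['joint_pos']
    tot=0 if Rt is None else np.degrees(Ro.from_matrix(R.T@Rt).as_rotvec()[2])
    pts=[];c=p
    for w in wps:
        w=np.array(w,float);n=max(1,int(np.ceil(np.linalg.norm(w-c)/step)))
        pts+=[c+(w-c)*(i+1)/n for i in range(n)];c=w
    n=max(len(pts),int(np.ceil(abs(tot)/8)));pts+=[c]*(n-len(pts))
    tt=[max(-abs(tot),min(abs(tot),8*(i+1)*np.sign(tot))) if tot else 0 for i in range(n)]
    done=0;k=0;b=p
    while k<n:
        rows=[]
        ks=range(k,min(k+5,n))
        for i in ks:
            d=zt(R,done).T@(pts[i]-b)/.2
            if np.abs(d).max()>1: break
            rows.append([*np.round(d,2).tolist(),round((tt[i]-done)/360,3),grip])
        i=k+len(rows)-1
        q,e=ik(pts[i]+.019*R[:,2],zt(R,tt[i]),q)
        print(str([rows]).replace(' ',''),'#',np.round(pts[i],3),np.round(q).tolist(),round(e,3))
        done=tt[i];b=pts[i];k=i+1
E
python3 -c "
from plan import *
plan([[.25,1.05,.5],[.6,.75,.5],[.75,.4,.45],[.75,0,.42],[.62,-.28,.32],[.49,-.304,.16]],level(Rcur(),-1))"
```

```text
[[[0.21,0.05,-0.05,np.float64(0.022),1],[0.42,0.09,-0.1,np.float64(0.044),1],[0.64,0.14,-0.15,np.float64(0.067),1],[0.85,0.19,-0.2,np.float64(0.089),1]]] # [0.098 1.142 0.522] [98.0, 36.0, 27.0, 34.0, -29.0, -78.0] 0.0
[[[0.2,-0.07,-0.05,np.float64(0.022),1],[0.41,-0.15,-0.1,np.float64(0.044),1],[0.61,-0.22,-0.15,np.float64(0.067),1],[0.82,-0.29,-0.2,np.float64(0.089),1]]] # [0.25 1.05 0.5 ] [89.0, 29.0, 15.0, 23.0, -21.0, -95.0] 0.0
[[[0.13,-0.16,-0.1,np.float64(0.022),1],[0.26,-0.33,-0.19,np.float64(0.044),1],[0.39,-0.49,-0.29,np.float64(0.059),1],[0.52,-0.66,-0.39,np.float64(0.059),1],[0.65,-0.82,-0.48,np.float64(0.059),1]]] # [0.425 0.9   0.5  ] [74.0, 21.0, 17.0, -9.0, -29.0, -79.0] 0.0
[[[0.06,-0.2,-0.1,np.float64(0.0),1],[0.12,-0.4,-0.19,np.float64(0.0),1],[0.18,-0.6,-0.29,np.float64(0.0),1],[0.25,-0.8,-0.39,np.float64(0.0),1],[0.31,-1.0,-0.48,np.float64(0.0),1]]] # [0.6  0.75 0.5 ] [53.0, 21.0, 26.0, -32.0, -44.0, -51.0] 0.0
[[[0.12,-0.12,-0.13,np.float64(0.0),1],[0.24,-0.24,-0.27,np.float64(0.0),1],[0.35,-0.35,-0.4,np.float64(0.0),1],[0.47,-0.47,-0.53,np.float64(0.0),1],[0.5
[... 662 characters left out ...]
5,np.float64(0.0),1],[0.39,-0.12,-0.53,np.float64(0.0),1],[0.57,-0.07,-0.67,np.float64(0.0),1],[0.74,-0.02,-0.81,np.float64(0.0),1]]] # [ 0.713 -0.08   0.391] [-22.0, 28.0, 30.0, -57.0, -101.0, 5.0] 0.0
[[[0.17,0.05,-0.14,np.float64(0.0),1],[0.35,0.11,-0.28,np.float64(0.0),1],[0.52,0.16,-0.43,np.float64(0.0),1],[0.7,0.22,-0.57,np.float64(0.0),1],[0.87,0.27,-0.71,np.float64(0.0),1]]] # [ 0.62 -0.28  0.32] [-38.0, 35.0, 32.0, -54.0, -111.0, 18.0] 0.0
[[[0.16,0.12,0.05,np.float64(0.0),1],[0.32,0.25,0.09,np.float64(0.0),1],[0.48,0.37,0.14,np.float64(0.0),1],[0.64,0.49,0.18,np.float64(0.0),1],[0.8,0.62,0.23,np.float64(0.0),1]]] # [ 0.49  -0.304  0.16 ] [-44.0, 38.0, 13.0, -46.0, -101.0, 39.0] 0.0
```

Request:
carry_out(deltas=[[[0.21,0.05,-0.05,0.022,1],[0.42,0.09,-0.1,0.044,1],[0.64,0.14,-0.15,0.067,1],[0.85,0.19,-0.2,0.089,1]]])

```text
clock: 13.0
tool_pos: [0.0884, 1.1659, 0.5119]
orientation: [-127.4, 27.8, -30.3]
force: [2.5, 1.9, 0.8]
opening: 0.0876
gripper_force: 0.0
```

Request:
carry_out(deltas=[[[0.2,-0.07,-0.05,0.022,1],[0.41,-0.15,-0.1,0.044,1],[0.61,-0.22,-0.15,0.067,1],[0.82,-0.29,-0.2,0.089,1]]])

```text
clock: 13.4
tool_pos: [0.2448, 1.0797, 0.4992]
orientation: [-147.0, 50.2, -60.6]
force: [0.4, 0.2, 0.4]
opening: 0.0879
gripper_force: 0.0
```

Request:
carry_out(deltas=[[[0.13,-0.16,-0.1,0.022,1],[0.26,-0.33,-0.19,0.044,1],[0.39,-0.49,-0.29,0.059,1],[0.52,-0.66,-0.39,0.059,1],[0.65,-0.82,-0.48,0.059,1]]])

```text
clock: 13.9
tool_pos: [0.4237, 0.9361, 0.5099]
orientation: [-174.6, 57.4, -94.3]
force: [1.2, 0.6, 1.0]
opening: 0.0876
gripper_force: 0.0
```

```bash
sed -i 's/round((tt\[i\]-done)\/360,3)/round(float((tt[i]-done)\/360),3)/' plan.py; python3 -c "
from plan import *
import log
plan([[.6,.75,.5],[.75,.4,.45],[.75,0,.42],[.62,-.28,.32],[.49,-.304,.16]],level(Rcur(),-1))"
```

```text
t 13.9 q [74.95, 22.83, 20.76, -7.22, -30.61, -77.98] p [0.424, 0.936, 0.51] r 1.028 rpy [-174.6, 57.4, -94.3] z [0.157, 0.83, -0.536]
[[[0.08,-0.17,-0.09,0.01,1],[0.17,-0.34,-0.17,0.01,1],[0.25,-0.51,-0.26,0.01,1],[0.34,-0.67,-0.34,0.01,1],[0.42,-0.84,-0.43,0.01,1]]] # [0.57  0.778 0.503] [57.0, 21.0, 24.0, -29.0, -42.0, -55.0] 0.0
[[[0.07,-0.17,-0.09,0.0,1],[0.19,-0.29,-0.22,0.0,1],[0.31,-0.41,-0.35,0.0,1],[0.43,-0.53,-0.49,0.0,1],[0.54,-0.65,-0.62,0.0,1]]] # [0.667 0.594 0.478] [38.0, 19.0, 23.0, -44.0, -54.0, -35.0] 0.0
[[[0.12,-0.12,-0.13,0.0,1],[0.24,-0.24,-0.27,0.0,1],[0.35,-0.35,-0.4,0.0,1],[0.47,-0.47,-0.53,0.0,1],[0.59,-0.59,-0.67,0.0,1]]] # [0.75 0.4  0.45] [18.0, 21.0, 26.0, -53.0, -69.0, -20.0] 0.0
[[[0.13,-0.04,-0.18,0.0,1],[0.26,-0.08,-0.35,0.0,1],[0.39,-0.12,-0.53,0.0,1],[0.52,-0.17,-0.7,0.0,1],[0.66,-0.21,-0.88,0.0,1]]] # [0.75  0.178 0.433] [-1.0, 22.0, 25.0, -57.0, -84.0, -8.0] 0.0
[[[0.13,-0.04,-0.18,0.0,1],[0.26,-0.08,-0.35,0.0,1],[0.39,-0.12,-0.53,0.0,1],[0.52,-0.17,-0.7,0.0,1],[0.7,-0.11,-0.84,0.0,1]]] # [ 0.731 -0.04   0.406] [-19.0, 27.0, 31.0, -58.0, -99.0, 2.0] 0.0
[[[0.17,0.05,-0.14,0.0,1],[0.35,0.11,-0.28,0.0,1],[0.52,0.16,-0.43,0.0,1],[0.7,0.22,-0.57,0.0,1],[0.87,0.27,-0.71,0.0,1]]] # [ 0.639 -0.24   0.334] [-35.0, 33.0, 31.0, -55.0, -109.0, 16.0] 0.0
[[[0.17,0.05,-0.14,0.0,1],[0.34,0.18,-0.1,0.0,1],[0.5,0.3,-0.05,0.0,1],[0.66,0.42,-0.01,0.0,1],[0.82,0.55,0.04,0.0,1]]] # [ 0.516 -0.299  0.192] [-42.0, 37.0, 16.0, -47.0, -103.0, 35.0] 0.0
[[[0.16,0.12,0.05,0.0,1]]] # [ 0.49  -0.304  0.16 ] [-44.0, 38.0, 13.0, -46.0, -101.0, 39.0] 0.0
```

Request:
carry_out(deltas=[[[0.08,-0.17,-0.09,0,1],[0.17,-0.34,-0.17,0,1],[0.25,-0.51,-0.26,0,1],[0.34,-0.67,-0.34,0,1],[0.42,-0.84,-0.43,0,1]]])

```text
clock: 14.4
tool_pos: [0.5722, 0.794, 0.4928]
orientation: [-174.6, 57.4, -94.3]
force: [0.4, 0.1, -0.3]
opening: 0.0878
gripper_force: 0.0
```

Request:
carry_out(deltas=[[[0.07,-0.17,-0.09,0,1],[0.19,-0.29,-0.22,0,1],[0.31,-0.41,-0.35,0,1],[0.43,-0.53,-0.49,0,1],[0.54,-0.65,-0.62,0,1]]])

```text
clock: 14.9
tool_pos: [0.6765, 0.6125, 0.4753]
orientation: [-174.5, 57.4, -94.2]
force: [-0.0, 0.6, 0.4]
opening: 0.0877
gripper_force: 0.0
```

Request:
carry_out(deltas=[[[0.12,-0.12,-0.13,0,1],[0.24,-0.24,-0.27,0,1],[0.35,-0.35,-0.4,0,1],[0.47,-0.47,-0.53,0,1],[0.59,-0.59,-0.67,0,1]]])

```text
clock: 15.4
tool_pos: [0.7669, 0.4201, 0.4538]
orientation: [-174.5, 57.4, -94.2]
force: [1.3, 0.5, -0.1]
opening: 0.0875
gripper_force: 0.0
```

Request:
carry_out(deltas=[[[0.13,-0.04,-0.18,0,1],[0.26,-0.08,-0.35,0,1],[0.39,-0.12,-0.53,0,1],[0.52,-0.17,-0.7,0,1],[0.66,-0.21,-0.88,0,1]]])

```text
clock: 15.9
tool_pos: [0.7749, 0.1967, 0.4396]
orientation: [-174.5, 57.4, -94.2]
force: [0.7, 0.6, 0.1]
opening: 0.0875
gripper_force: 0.0
```

Request:
carry_out(deltas=[[[0.13,-0.04,-0.18,0,1],[0.26,-0.08,-0.35,0,1],[0.39,-0.12,-0.53,0,1],[0.52,-0.17,-0.7,0,1],[0.7,-0.11,-0.84,0,1]]])

```text
clock: 16.4
tool_pos: [0.7657, -0.0216, 0.413]
orientation: [-174.3, 57.3, -94.1]
force: [1.2, 0.1, -0.5]
opening: 0.0876
gripper_force: 0.0
```

Request:
carry_out(deltas=[[[0.17,0.05,-0.14,0,1],[0.35,0.11,-0.28,0,1],[0.52,0.16,-0.43,0,1],[0.7,0.22,-0.57,0,1],[0.87,0.27,-0.71,0,1]]])

```text
clock: 16.9
tool_pos: [0.681, -0.2242, 0.3392]
orientation: [-174.5, 57.3, -94.3]
force: [-0.2, 0.2, 0.8]
opening: 0.0877
gripper_force: 0.0
```

```bash
python3 -c "
from plan import *
import log
for n in ('side','top'):
    s=snap(n)
    for k,z in dict(cup_mid=.04,tag_pot=.112,hub=.037,front=.112,knob_grip=.105).items():
        for r in ctrl.spot_point(s,k)[:3]: print(n,k,round(r['p'],2),np.round(r['centre']),np.round(atz(s,r['centre'],z),3))
plan([[.49,-.304,.16]],level(Rcur(),-1))"
```

```text
t 16.9 q [-33.31, 35.26, 36.61, -55.78, -109.63, 14.9] p [0.681, -0.224, 0.339] r 0.717 rpy [-174.5, 57.3, -94.3] z [0.157, 0.829, -0.537]
side cup_mid 0.98 [394. 454.] [ 0.42  -0.397  0.04 ]
side cup_mid 0.97 [494. 375.] [ 0.624 -0.381  0.04 ]
side cup_mid 0.61 [393. 379.] [ 0.493 -0.304  0.04 ]
side tag_pot 0.65 [335. 274.] [ 0.505 -0.131  0.112]
side hub 0.81 [321. 270.] [ 0.531 -0.044  0.037]
side hub 0.4 [224. 190.] [0.488 0.288 0.037]
side front 0.74 [272. 252.] [ 0.445 -0.025  0.112]
side knob_grip 0.82 [307. 199.] [0.578 0.077 0.105]
top cup_mid 0.85 [423. 266.] [ 0.495 -0.301  0.04 ]
top cup_mid 0.69 [452. 219.] [ 0.619 -0.382  0.04 ]
top cup_mid 0.57 [457. 295.] [ 0.42  -0.391  0.04 ]
top tag_pot 0.58 [360. 257.] [ 0.517 -0.131  0.112]
top hub 0.8 [323. 251.] [ 0.536 -0.042  0.037]
top front 0.91 [323. 288.] [ 0.441 -0.039  0.112]
top knob_grip 0.39 [281. 237.] [0.567 0.065 0.105]
[[[0.17,0.16,0.01,0.01,1],[0.34,0.31,0.03,0.01,1],[0.51,0.47,0.04,0.01,1],[0.68,0.62,0.06,0.01,1],[0.85,0.78,0.07,0.01,1]]] # [ 0.522 -0.293  0.192] [-42.0, 37.0, 16.0, -48.0, -102.0, 35.0] 0.0
[[[0.18,0.14,0.01,0.0,1]]] # [ 0.49  -0.304  0.16 ] [-44.0, 38.0, 13.0, -46.0, -101.0, 39.0] 0.0
```

Request:
carry_out(deltas=[[[0.17,0.16,0.01,0.01,1],[0.34,0.31,0.03,0.01,1],[0.51,0.47,0.04,0.01,1],[0.68,0.62,0.06,0.01,1],[0.85,0.78,0.07,0.01,1]]])

```text
clock: 18.0
tool_pos: [0.5226, -0.2781, 0.18]
orientation: [179.9, 57.5, -100.8]
force: [0.4, -1.2, -0.0]
opening: 0.0879
gripper_force: 0.0
```

Request:
carry_out(deltas=[[[0.1,0.1,0.01,0,1],[0.18,0.14,0.01,0,1],[0.18,0.14,0.01,0,1]]])

```text
clock: 18.3
tool_pos: [0.4917, -0.2908, 0.1478]
orientation: [179.5, 57.6, -101.3]
force: [0.8, -0.3, 0.6]
opening: 0.0878
gripper_force: 0.0
```

```bash
python3 -c "
from plan import *
import log
plan([[.491,-.303,.16],[.491,-.303,.049]],level(Rcur(),-1),step=.03)
s=snap('side');save(s,'side1');
print(proj(s,ctrl.get_obs()['tool_pos']))"
```

```text
t 18.3 q [-44.08, 38.02, 12.77, -45.93, -101.03, 39.36] p [0.492, -0.291, 0.148] r 0.571 rpy [179.5, 57.6, -101.3] z [0.157, 0.83, -0.536]
[[[-0.02,-0.01,0.01,-0.001,1],[0.1,-0.01,0.09,-0.001,1],[0.22,-0.01,0.16,-0.001,1],[0.33,-0.01,0.23,-0.001,1],[0.45,-0.01,0.31,-0.001,1]]] # [ 0.491 -0.303  0.049] [-44.0, 46.0, 10.0, -45.0, -94.0, 47.0] 0.0
[392.25047409 325.90484761]
```

View pics/side1.png

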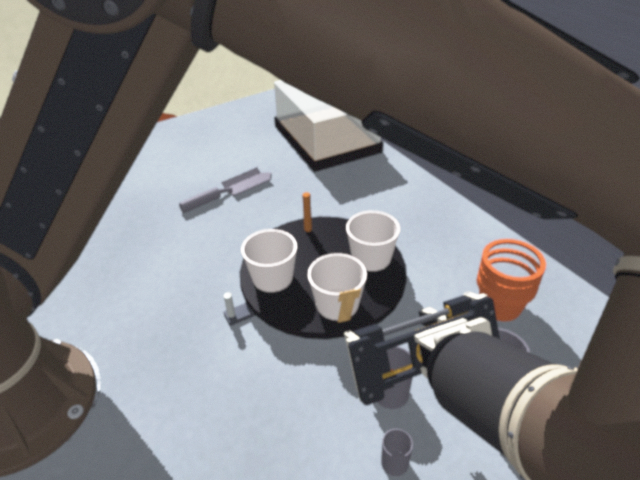

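Request:
carry_out(deltas=[[[0.1,-0.02,0.09,0,1],[0.21,-0.02,0.16,0,1],[0.32,-0.02,0.23,0,1],[0.41,-0.02,0.28,0,1],[0.41,-0.02,0.28,0,1]]])

```text
clock: 18.85
tool_pos: [0.4971, -0.287, 0.0481]
orientation: [179.5, 57.6, -101.2]
force: [-0.4, 0.2, 0.2]
opening: 0.0876
gripper_force: 0.0
```

```bash
python3 -c "
from plan import *
import log
R=Rcur();print(ctrl.get_obs()['tool_pos']-.019*R[:,2],R[2,1],ctrl.get_obs()['force'])
s=snap('top');print([(round(r['p'],2),np.round(atz(s,r['centre'],.04),3)) for r in ctrl.spot_point(s,'cup_mid')])
s=snap('side');print([(round(r['p'],2),np.round(atz(s,r['centre'],.04),3)) for r in ctrl.spot_point(s,'cup_mid')])
save(s,'side2')"
```

```text
t 18.85 q [-43.45, 44.98, 10.7, -45.37, -94.42, 45.54] p [0.497, -0.287, 0.048] r 0.574 rpy [179.5, 57.6, -101.2] z [0.155, 0.83, -0.535]
[ 0.49415447 -0.30276239  0.05825515] 0.0049028828599826935 [-0.42503859  0.17427485  0.1662797 ]
[(0.95, array([ 0.495, -0.304,  0.04 ])), (0.56, array([ 0.615, -0.387,  0.04 ]))]
[(0.82, array([ 0.494, -0.305,  0.04 ])), (0.6, array([ 0.627, -0.377,  0.04 ])), (0.56, array([ 0.427, -0.396,  0.04 ])), (0.54, array([ 0.528, -0.049,  0.04 ]))]
```

View pics/side2.png

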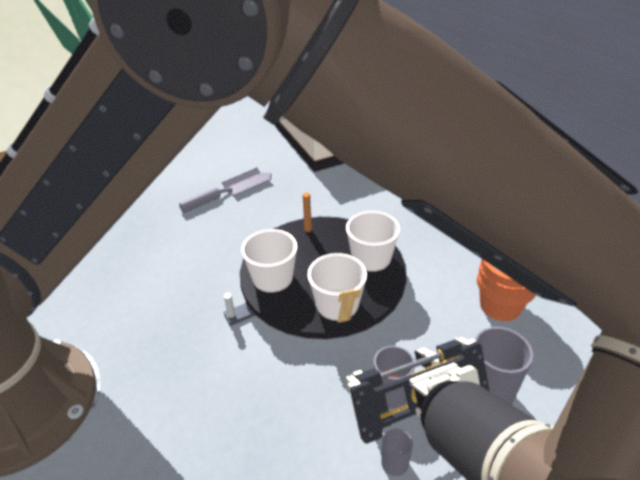

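The side view shows the fingers straddling the pebble cup at about (395,375), clear of its neighbours. Closing now.

Request:
carry_out(deltas=[[[0,0,0,0,-1],[0,0,0,0,-1],[0,0,0,0,-1],[0,0,0,0,-1],[0,0,0,0,-1]]])

```text
clock: 19.55
tool_pos: [0.4969, -0.288, 0.0505]
orientation: [179.8, 57.5, -101.0]
force: [-0.8, -0.1, 2.4]
opening: 0.0594
gripper_force: 29.9
```

Request:
carry_out(deltas=[[[0,0,0,0,-1],[0,0,0,0,-1]]])

```text
clock: 19.75
tool_pos: [0.4969, -0.288, 0.0505]
orientation: [179.8, 57.5, -101.0]
force: [-1.3, -0.4, 4.5]
opening: 0.059
gripper_force: 29.9
```

```bash
python3 -c "
from plan import *
import log
R=Rcur();g=ctrl.get_obs()['tool_pos']-.019*R[:,2];print(g)
plan([g+[0,0,.1]],None,-1)
# pour geometry: mouth lip vs grasp after turn
c=np.array([0,0,1.]);
for t in (90,120,135,150,165,180):
    Q=zt(R,t)@R.T; cc=Q@c; d=np.array([0,0,-1])-cc*(-cc[2]);d/=np.linalg.norm(d)
    print(t,'axis',np.round(cc,3),'below',round(np.degrees(np.arcsin(-cc[2])),1),'mouth',np.round(.022*cc,3),'lip',np.round(.022*cc+.03*d,3),'foot',np.round(-.058*cc,3))
"
```

```text
t 19.75 q [-43.52, 44.76, 10.72, -45.34, -94.48, 45.55] p [0.497, -0.288, 0.05] r 0.574 rpy [179.8, 57.5, -101.0] z [0.157, 0.829, -0.537]
[ 0.49389609 -0.30377772  0.06069151]
[[[-0.14,0.0,-0.09,0.0,-1],[-0.28,0.0,-0.18,0.0,-1],[-0.42,0.0,-0.27,0.0,-1]]] # [ 0.494 -0.304  0.161] [-44.0, 38.0, 13.0, -46.0, -101.0, 39.0] 0.0
90 axis [ 0.745 -0.602  0.288] below -16.8 mouth [ 0.016 -0.013  0.006] lip [ 0.023 -0.019 -0.022] foot [-0.043  0.035 -0.017]
120 axis [ 0.591 -0.803 -0.068] below 3.9 mouth [ 0.013 -0.018 -0.001] lip [ 0.012 -0.016 -0.031] foot [-0.034  0.047  0.004]
135 axis [ 0.442 -0.871 -0.215] below 12.4 mouth [ 0.01  -0.019 -0.005] lip [ 0.007 -0.013 -0.034] foot [-0.026  0.051  0.012]
150 axis [ 0.257 -0.909 -0.328] below 19.2 mouth [ 0.006 -0.02  -0.007] lip [ 0.003 -0.011 -0.036] foot [-0.015  0.053  0.019]
165 axis [ 0.049 -0.916 -0.399] below 23.5 mouth [ 0.001 -0.02  -0.009] lip [ 0.    -0.008 -0.036] foot [-0.003  0.053  0.023]
180 axis [-0.169 -0.89  -0.424] below 25.1 mouth [-0.004 -0.02  -0.009] lip [-0.001 -0.007 -0.036] foot [0.01  0.052 0.025]
```

Request:
carry_out(deltas=[[[-0.2,0,-0.13,0,-1],[-0.4,0,-0.26,0,-1],[-0.6,0,-0.39,0,-1],[-0.8,0,-0.51,0,-1],[-0.8,0,-0.51,0,-1]]])

```text
clock: 20.25
tool_pos: [0.499, -0.2901, 0.2465]
orientation: [-179.1, 57.0, -100.0]
force: [0.4, 0.7, -0.7]
opening: 0.0591
gripper_force: 30.0
```

```bash
python3 -c "
from plan import *
import log
print(ctrl.get_obs()['opening'])
plan([[.505,-.103,.245]],None,-1,.042)
R=Rcur();L=level(R,-1);print('axes dz',R[2],'dx',R[0],'dy',R[1])
for n in('side','top'):
    s=snap(n);print([(round(r['p'],2),np.round(atz(s,r['centre'],.112),3)) for r in ctrl.spot_point(s,'tag_pot')])
"
```

```text
t 20.25 q [-43.95, 32.21, 17.38, -47.68, -107.48, 32.19] p [0.499, -0.29, 0.246] r 0.577 rpy [-179.1, 57.0, -100.0] z [0.162, 0.823, -0.544]
0.059131603065519116
[[[-0.1,0.03,0.17,0.0,-1],[-0.2,0.06,0.35,0.0,-1],[-0.3,0.09,0.52,0.0,-1],[-0.4,0.12,0.7,0.0,-1],[-0.5,0.15,0.87,0.0,-1]]] # [ 0.505 -0.103  0.245] [-30.0, 21.0, -1.0, -52.0, -93.0, 30.0] 0.0
axes dz [-0.83909668 -0.00871552 -0.54391249] dx [-0.09487495 -0.98220236  0.16210267] dy [-0.53564494  0.18762348  0.82333585]
[(0.78, array([ 0.507, -0.134,  0.112]))]
[(0.9, array([ 0.516, -0.135,  0.112]))]
```

Request:
carry_out(deltas=[[[-0.1,0.03,0.17,0,-1],[-0.2,0.06,0.35,0,-1],[-0.3,0.09,0.52,0,-1],[-0.4,0.12,0.7,0,-1],[-0.5,0.15,0.87,0,-1]]])

```text
clock: 20.95
tool_pos: [0.5049, -0.0837, 0.2287]
orientation: [179.4, 57.6, -101.4]
force: [0.9, -0.4, -0.3]
opening: 0.0591
gripper_force: 30.0
```

Request:
carry_out(deltas=[[[0,0,0,0.018,-1],[0,0,0,0.04,-1],[0,0,0,0.062,-1],[0,0,0,0.084,-1],[0,0,0,0.106,-1]]])

```text
clock: 21.45
tool_pos: [0.505, -0.0853, 0.2289]
orientation: [135.4, 41.1, -157.0]
force: [0.6, 0.1, -1.3]
opening: 0.0595
gripper_force: 30.0
```

Request:
carry_out(deltas=[[[0,0,0,0.022,-1],[0,0,0,0.044,-1],[0,0,0,0.066,-1],[0,0,0,0.088,-1],[0,0,0,0.11,-1]]])

```text
clock: 21.95
tool_pos: [0.5051, -0.0854, 0.2288]
orientation: [123.0, 9.7, 175.6]
force: [-0.8, -0.1, -1.2]
opening: 0.0593
gripper_force: 30.0
```

```bash
cat > st.py <<'E'
from plan import *
import log,sys
R=Rcur();o=ctrl.get_obs();g=o['tool_pos']-.019*R[:,2]
L=level(R,-1);psi=np.degrees(np.arctan2(*(R.T@L)[[0,1],[1,1]]))
print('g',np.round(g,4),'psi',round(psi,1),'open',o['opening'],'F',np.round(o['force'],1))
E
python3 -c "
from st import *
# pour rows from here
G=np.array([.505,-.104,0]);zs=[.235,.228,.222,.216,.21];ts=[8.5,17,25.5,34,42.5]
print([[*np.round(R.T@(G+[0,0,z]-g)/.2,2).tolist(),round(t/360,3),-1] for z,t in zip(zs,ts)])"
```

```text
t 21.95 q [-30.58, 21.83, -1.84, -52.59, -92.78, -48.0] p [0.505, -0.085, 0.229] r 0.512 rpy [123.0, 9.7, 175.6] z [0.156, 0.83, -0.536]
g [ 0.5021 -0.1011  0.239 ] psi 78.5 open 0.05928308870764284 F [-0.8 -0.1 -1.2]
[[-0.01, -0.03, 0.0, 0.024, -1], [-0.01, -0.05, 0.02, 0.047, -1], [-0.0, -0.08, 0.04, 0.071, -1], [0.0, -0.1, 0.05, 0.094, -1], [0.01, -0.13, 0.07, 0.118, -1]]
```

```bash
python3 -c "
from ik import *
R=Rcur();L=level(R,-1)
def rows(psi0,g,tg,n,dt):
    Q=zt(L,psi0);g=np.array(g);tg=np.array(tg)
    print([[*np.round(Q.T@(g+(tg-g)*i/n-g)/.2,2).tolist(),round(dt*i/360,3),-1] for i in range(1,n+1)])
rows(121,[.504,-.104,.21],[.504,-.104,.187],5,8.4)
rows(163,[.504,-.104,.187],[.504,-.104,.172],3,6)
rows(181,[.504,-.104,.172],[.504,-.104,.192],3,6)
"
```

```text
[[-0.01, -0.02, 0.01, 0.023, -1], [-0.02, -0.03, 0.02, 0.047, -1], [-0.03, -0.05, 0.04, 0.07, -1], [-0.04, -0.07, 0.05, 0.093, -1], [-0.05, -0.08, 0.06, 0.117, -1]]
[[-0.02, -0.01, 0.01, 0.017, -1], [-0.04, -0.01, 0.03, 0.033, -1], [-0.06, -0.02, 0.04, 0.05, -1]]
[[0.03, -0.0, -0.02, 0.017, -1], [0.06, -0.0, -0.04, 0.033, -1], [0.08, -0.0, -0.05, 0.05, -1]]
```

Request:
carry_out(deltas=[[[-0.01,-0.03,0,0.024,-1],[-0.01,-0.05,0.02,0.047,-1],[0,-0.08,0.04,0.071,-1],[0,-0.1,0.05,0.094,-1],[0.01,-0.13,0.07,0.118,-1]]])

```text
clock: 22.45
tool_pos: [0.5082, -0.0882, 0.1995]
orientation: [126.5, -25.7, 151.6]
force: [0.3, 0.5, -0.3]
opening: 0.0593
gripper_force: 30.0
```

Request:
carry_out(deltas=[[[-0.01,-0.02,0.01,0.023,-1],[-0.02,-0.03,0.02,0.047,-1],[-0.03,-0.05,0.04,0.07,-1],[-0.04,-0.07,0.05,0.093,-1],[-0.05,-0.08,0.06,0.117,-1]]])

```text
clock: 22.95
tool_pos: [0.5084, -0.0881, 0.1769]
orientation: [155.3, -53.8, 109.1]
force: [-0.0, -0.8, -0.7]
opening: 0.0588
gripper_force: 30.0
```

Request:
carry_out(deltas=[[[-0.02,-0.01,0.01,0.017,-1],[-0.04,-0.01,0.03,0.033,-1],[-0.06,-0.02,0.04,0.05,-1],[-0.06,-0.02,0.04,0.05,-1],[-0.06,-0.02,0.04,0.05,-1]]])

```text
clock: 23.45
tool_pos: [0.5086, -0.0882, 0.1631]
orientation: [-179.4, -57.6, 78.6]
force: [0.9, -0.1, -0.4]
opening: 0.0596
gripper_force: 30.0
```

Request:
carry_out(deltas=[[[0,0,0,0,-1],[0,0,0,0,-1],[0,0,0,0,-1],[0,0,0,0,-1]]])

```text
clock: 23.85
tool_pos: [0.5089, -0.0885, 0.1643]
orientation: [-179.5, -57.5, 78.6]
force: [0.1, 0.0, -0.8]
opening: 0.0593
gripper_force: 30.0
```

```bash
python3 -c "
from st import *
s=snap('top');save(s,'top2');a=s['color'][150:350,250:500];cv2.imwrite('pics/top2c.png',cv2.resize(a,None,fx=3,fy=3,interpolation=2)[:,:,::-1])
print(len(ctrl.spot_point(s,'pebble0_center')),[(round(r['p'],2),np.round(r['centre'])) for r in ctrl.spot_point(s,'pebble0_center')])"
```

```text
t 23.85 q [-30.63, 26.81, -4.02, -52.52, -88.33, -144.24] p [0.509, -0.089, 0.164] r 0.517 rpy [-179.5, -57.5, 78.6] z [0.157, 0.829, -0.537]
g [ 0.5059 -0.1043  0.1745] psi -179.7 open 0.05925231060259353 F [ 0.1  0.  -0.8]
0 []
```

View pics/top2c.png

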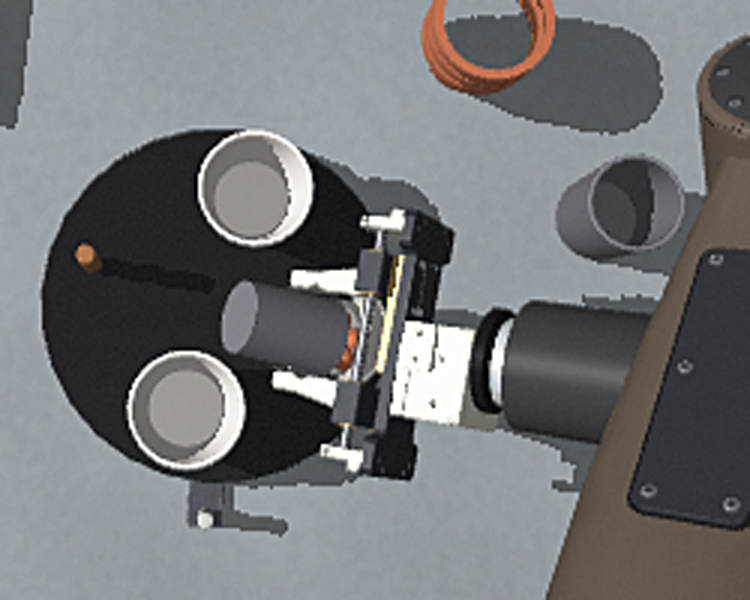

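The crop shows pebbles in the tagged pot at (350,345), just below the cup mouth, and no strays. A small shake will free any stragglers before I raise the cup and turn it back.

Request:
carry_out(deltas=[[[0.05,0,0,-0.02,-1],[-0.02,0,0,0.01,-1],[0.05,0,0,-0.02,-1],[0,0,0,0,-1],[0,0,0,0,-1]]])

```text
clock: 24.5
tool_pos: [0.5086, -0.0886, 0.1637]
orientation: [-179.1, -57.5, 78.2]
force: [-0.9, 0.9, -1.3]
opening: 0.0593
gripper_force: 30.0
```

Request:
carry_out(deltas=[[[0.05,0,-0.04,0,-1],[-0.01,0,0,0,-1],[0.05,0,-0.04,0,-1],[0,0,0,0,-1],[0,0,0,0,-1]]])

```text
clock: 25.0
tool_pos: [0.5087, -0.0882, 0.1644]
orientation: [-179.4, -57.5, 78.5]
force: [-0.6, 0.7, -0.6]
opening: 0.059
gripper_force: 30.0
```

Request:
carry_out(deltas=[[[0,0,0,0,-1],[0.15,0,-0.09,-0.02,-1],[0.3,0,-0.18,-0.042,-1],[0.38,0,-0.22,-0.064,-1],[0.38,0,-0.22,-0.086,-1]]])

```text
clock: 25.5
tool_pos: [0.5109, -0.0854, 0.2556]
orientation: [140.9, -46.0, 127.5]
force: [0.1, 0.2, -1.4]
opening: 0.0591
gripper_force: 30.0
```

```bash
python3 -c "
from st import *
plan([[.505,-.104,.26]],L,-1)"
```

```text
t 25.5 q [-30.34, 20.22, -0.05, -52.81, -94.36, -121.24] p [0.511, -0.085, 0.256] r 0.518 rpy [140.9, -46.0, 127.5] z [0.16, 0.827, -0.539]
g [ 0.5078 -0.1011  0.2659] psi 148.7 open 0.05914611040887316 F [ 0.1  0.2 -1.4]
[[[-0.02,-0.03,0.0,-0.022,-1],[-0.02,-0.03,0.0,-0.044,-1],[-0.02,-0.03,0.0,-0.067,-1],[-0.02,-0.03,0.0,-0.089,-1],[-0.02,-0.03,0.0,-0.111,-1]]] # [ 0.505 -0.104  0.26 ] [-31.0, 21.0, -0.0, -53.0, -94.0, -80.0] 0.0
[[[0.0,0.0,0.0,-0.022,-1],[0.0,0.0,0.0,-0.044,-1],[0.0,0.0,0.0,-0.067,-1],[0.0,0.0,0.0,-0.089,-1],[0.0,0.0,0.0,-0.111,-1]]] # [ 0.505 -0.104  0.26 ] [-31.0, 21.0, -0.0, -53.0, -94.0, -40.0] 0.0
[[[0.0,0.0,0.0,-0.022,-1],[0.0,0.0,0.0,-0.044,-1],[0.0,0.0,0.0,-0.067,-1],[0.0,0.0,0.0,-0.089,-1],[0.0,0.0,0.0,-0.111,-1]]] # [ 0.505 -0.104  0.26 ] [-31.0, 21.0, -0.0, -53.0, -94.0, -0.0] 0.0
[[[0.0,0.0,0.0,-0.022,-1],[0.0,0.0,0.0,-0.044,-1],[0.0,0.0,0.0,-0.067,-1],[0.0,0.0,0.0,-0.08,-1]]] # [ 0.505 -0.104  0.26 ] [-31.0, 21.0, -0.0, -53.0, -94.0, 28.0] 0.0
```

Turning back at altitude.

Request:
carry_out(deltas=[[[0,0,0,-0.023,-1],[0,0,0,-0.046,-1],[0,0,0,-0.069,-1],[0,0,0,-0.092,-1],[0,0,0,-0.115,-1]]])

```text
clock: 26.0
tool_pos: [0.51, -0.0849, 0.2525]
orientation: [123.8, -14.8, 159.5]
force: [-0.6, -0.1, 0.5]
opening: 0.0593
gripper_force: 30.0
```

Request:
carry_out(deltas=[[[0,0,0,-0.023,-1],[0,0,0,-0.046,-1],[0,0,0,-0.069,-1],[0,0,0,-0.092,-1],[0,0,0,-0.115,-1]]])

```text
clock: 26.5
tool_pos: [0.51, -0.0849, 0.2525]
orientation: [124.8, 19.8, -177.5]
force: [0.9, 0.2, -0.3]
opening: 0.0593
gripper_force: 30.0
```

Request:
carry_out(deltas=[[[0,0,0,-0.023,-1],[0,0,0,-0.046,-1],[0,0,0,-0.069,-1],[0,0,0,-0.092,-1],[0,0,0,-0.115,-1]]])

```text
clock: 27.0
tool_pos: [0.51, -0.0849, 0.2525]
orientation: [146.6, 49.9, -141.5]
force: [-0.9, -0.0, -0.0]
opening: 0.0595
gripper_force: 30.0
```

```bash
python3 -c "
from st import *
plan([[.494,-.304,.2],[.494,-.304,.066]],L,-1)
for n in('side','top'):
  s=snap(n);save(s,n+'3')
  for k in range(6):
    print(n,k,[(round(r['p'],2),np.round(r['centre']),np.round(atz(s,r['centre'],.055),3)) for r in ctrl.spot_point(s,f'pebble{k}_center')] if k==0 else '')
s=snap('side');a=s['color'][180:480,230:630];cv2.imwrite('pics/side3c.png',cv2.resize(a,None,fx=2,fy=2,interpolation=2)[:,:,::-1])"
```

```text
t 27.0 q [-30.35, 20.47, -0.23, -52.81, -94.3, 3.04] p [0.51, -0.085, 0.252] r 0.517 rpy [146.6, 49.9, -141.5] z [0.157, 0.829, -0.537]
g [ 0.507  -0.1007  0.2627] psi 24.9 open 0.059518574498634146 F [-0.9 -0.  -0. ]
[[[0.14,-0.09,-0.14,-0.022,-1],[0.27,-0.18,-0.27,-0.044,-1],[0.41,-0.27,-0.41,-0.067,-1],[0.54,-0.36,-0.55,-0.069,-1],[0.68,-0.45,-0.68,-0.069,-1]]] # [ 0.494 -0.304  0.2  ] [-44.0, 35.0, 15.0, -47.0, -104.0, 36.0] 0.0
[[[0.19,0.0,0.12,0.0,-1],[0.38,0.0,0.24,0.0,-1],[0.57,0.0,0.36,0.0,-1]]] # [ 0.494 -0.304  0.066] [-44.0, 44.0, 11.0, -45.0, -95.0, 45.0] 0.0
side 0 [(0.57, array([348., 293.]), array([ 0.529, -0.132,  0.055]))]
side 1 
side 2 
side 3 
side 4 
side 5 
top 0 []
top 1 
top 2 
top 3 
top 4 
top 5
```

View pics/side3c.png

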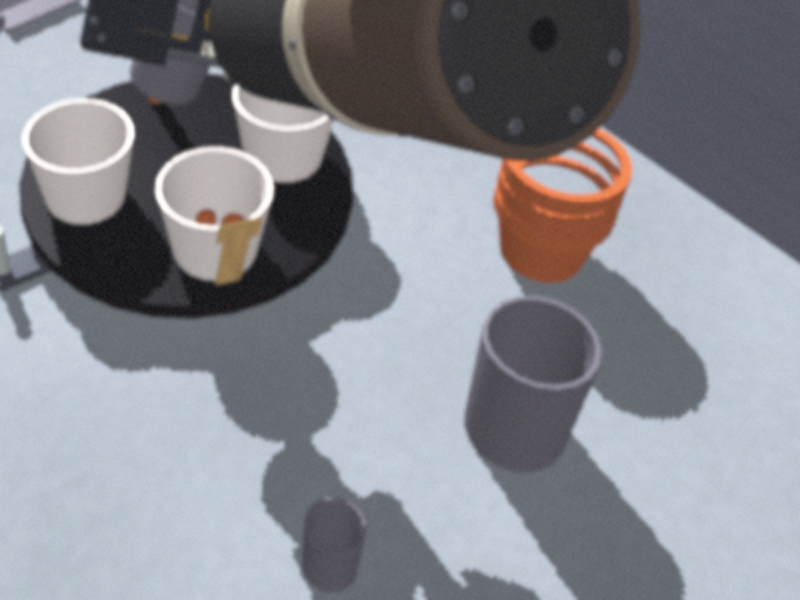

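Pebbles lie in the tagged pot at crop (215,217), and the bench has no strays. Next I set the cup down where it stood.

Request:
carry_out(deltas=[[[0.14,-0.09,-0.14,-0.022,-1],[0.27,-0.18,-0.27,-0.044,-1],[0.41,-0.27,-0.41,-0.069,-1],[0.54,-0.36,-0.55,-0.069,-1],[0.68,-0.45,-0.68,-0.069,-1]]])

```text
clock: 27.75
tool_pos: [0.4954, -0.2889, 0.1886]
orientation: [179.2, 57.5, -101.7]
force: [0.9, 0.3, 0.4]
opening: 0.0595
gripper_force: 30.0
```

Request:
carry_out(deltas=[[[0.1,0,0.06,0,-1],[0.2,0,0.12,0,-1],[0.2,0,0.12,0,-1]]])

```text
clock: 28.05
tool_pos: [0.494, -0.2865, 0.1387]
orientation: [178.6, 57.8, -102.2]
force: [-0.6, 0.4, -0.7]
opening: 0.0594
gripper_force: 30.0
```

```bash
python3 -c "
from st import *
plan([[.494,-.304,.09],[.494,-.304,.062]],L,-1,.03)"
```

```text
t 28.05 q [-43.73, 38.59, 12.35, -46.03, -100.34, 39.38] p [0.494, -0.287, 0.139] r 0.571 rpy [178.6, 57.8, -102.2] z [0.155, 0.832, -0.533]
g [ 0.4911 -0.3023  0.1488] psi 0.9 open 0.05937188116200569 F [-0.6  0.4 -0.7]
[[[0.13,-0.01,0.08,-0.002,-1],[0.25,-0.02,0.15,-0.002,-1],[0.37,-0.02,0.23,-0.002,-1]]] # [ 0.494 -0.304  0.062] [-44.0, 45.0, 11.0, -45.0, -95.0, 46.0] 0.0
```

Request:
carry_out(deltas=[[[0.13,-0.01,0.08,-0.002,-1],[0.25,-0.02,0.15,-0.002,-1],[0.37,-0.02,0.23,-0.002,-1],[0.37,-0.02,0.23,-0.002,-1],[0.37,-0.02,0.23,-0.002,-1]]])

```text
clock: 28.55
tool_pos: [0.4985, -0.2894, 0.056]
orientation: [-179.6, 57.5, -100.2]
force: [-0.8, -0.1, 0.2]
opening: 0.0592
gripper_force: 30.0
```

```bash
python3 -c "
from st import *"
```

```text
t 28.55 q [-43.49, 44.49, 11.13, -45.35, -94.98, 45.48] p [0.499, -0.289, 0.056] r 0.576 rpy [-179.6, 57.5, -100.2] z [0.156, 0.829, -0.537]
g [ 0.4955 -0.3051  0.0662] psi -0.3 open 0.059216642942069 F [-0.8 -0.1  0.2]
```

Another 6 mm down, then release and rise.

Request:
carry_out(deltas=[[[0.015,0,0.01,0,-1],[0.025,0,0.016,0,-1],[0.025,0,0.016,0,-1]]])

```text
clock: 28.85
tool_pos: [0.4988, -0.2903, 0.0503]
orientation: [-179.3, 57.5, -100.0]
force: [0.5, -1.0, 1.8]
opening: 0.0592
gripper_force: 30.0
```

```bash
python3 -c "
from st import *"
```

```text
t 28.85 q [-43.55, 44.89, 11.08, -45.34, -94.56, 45.93] p [0.499, -0.29, 0.05] r 0.577 rpy [-179.3, 57.5, -100.0] z [0.158, 0.828, -0.538]
g [ 0.4958 -0.306   0.0605] psi -0.4 open 0.05922751500138795 F [ 0.5 -1.   1.8]
```

Request:
carry_out(deltas=[[[0,0,0,0,1],[0,0,0,0,1],[0,0,0,0,1],[0,0,0,0,1],[0,0,0,0,1]]])

```text
clock: 29.35
tool_pos: [0.4982, -0.2899, 0.0491]
orientation: [-179.5, 57.5, -100.2]
force: [-0.4, -0.2, 0.9]
opening: 0.0867
gripper_force: 0.0
```

Request:
carry_out(deltas=[[[-0.1,0,-0.06,0,1],[-0.25,0,-0.16,0,1],[-0.45,0,-0.29,0,1],[-0.65,0,-0.41,0,1],[-0.8,0,-0.51,0,1]]])

```text
clock: 29.85
tool_pos: [0.4978, -0.2899, 0.2417]
orientation: [-179.3, 57.4, -99.9]
force: [0.6, -0.9, -0.1]
opening: 0.0876
gripper_force: 0.0
```

```bash
python3 -c "
from st import *
for n in('side','top'):
  s=snap(n)
  for k,z in dict(cup_mid=.04,tag_pot=.112,hub=.037,front=.112,knob_grip=.105).items():
    for r in ctrl.spot_point(s,k)[:3]: print(n,k,round(r['p'],2),np.round(r['centre']),np.round(atz(s,r['centre'],z),3))
s=snap('side');a=s['color'][180:480,230:630];cv2.imwrite('pics/side4c.png',cv2.resize(a,None,fx=2,fy=2,interpolation=2)[:,:,::-1])"
```

```text
t 29.85 q [-44.02, 32.66, 17.25, -47.68, -107.56, 32.68] p [0.498, -0.29, 0.242] r 0.576 rpy [-179.3, 57.4, -99.9] z [0.158, 0.828, -0.539]
g [ 0.4948 -0.3056  0.252 ] psi -0.5 open 0.08761418290839014 F [ 0.6 -0.9 -0.1]
side cup_mid 0.89 [494. 372.] [ 0.627 -0.378  0.04 ]
side cup_mid 0.6 [397. 382.] [ 0.494 -0.312  0.04 ]
side cup_mid 0.58 [396. 450.] [ 0.426 -0.394  0.04 ]
side tag_pot 0.93 [338. 276.] [ 0.506 -0.137  0.112]
side hub 0.65 [323. 270.] [ 0.534 -0.047  0.037]
side front 0.65 [272. 254.] [ 0.443 -0.029  0.112]
side knob_grip 0.54 [307. 202.] [0.573 0.07  0.105]
top cup_mid 0.83 [451. 222.] [ 0.613 -0.381  0.04 ]
top cup_mid 0.64 [423. 266.] [ 0.497 -0.302  0.04 ]
top cup_mid 0.39 [456. 294.] [ 0.422 -0.386  0.04 ]
top tag_pot 0.86 [358. 257.] [ 0.516 -0.125  0.112]
top hub 0.96 [324. 251.] [ 0.537 -0.043  0.037]
top front 0.58 [323. 290.] [ 0.437 -0.038  0.112]
top knob_grip 0.64 [184. 266.] [0.498 0.298 0.105]
top knob_grip 0.5 [280. 238.] [0.565 0.068 0.105]
```

View pics/side4c.png

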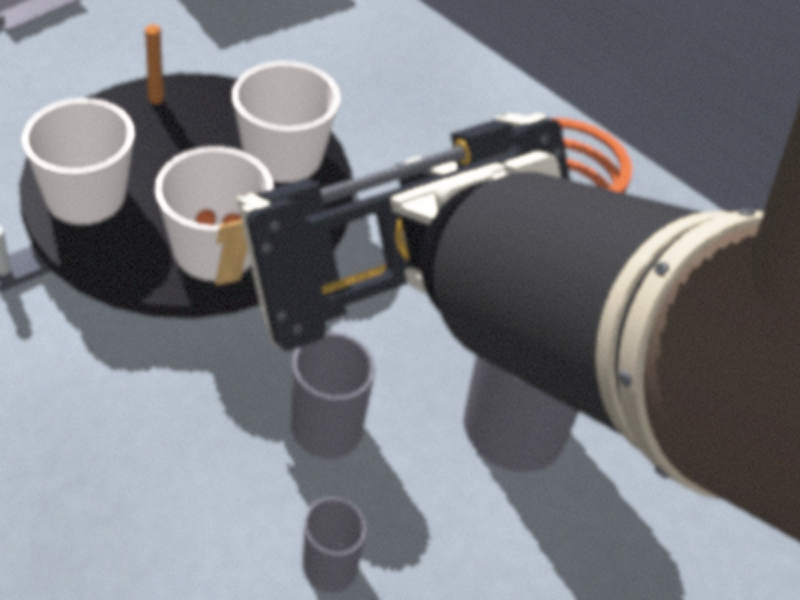

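The cup stands upright at crop (332,395) and its neighbours are untouched. Next is the knob.

```bash
python3 -c "
from st import *
plan([[.567,.059,.22],[.567,.059,.16]],L,1)
z=R[:,2];q=o['joint_pos'];h=np.array([.536,-.045])
for th in(74,50,25,0,-6.6,-10):
    k=np.r_[h+.115*np.array([np.cos(np.radians(th)),np.sin(np.radians(th))]),.118]
    q,e=ik(k+.011*z,L,q);print(th,np.round(k,3),np.round(q,0).tolist(),round(e,3))
# post in top view: bright blob near predicted
for n in('top','side'):
    s=snap(n);c=proj(s,[.353,-.026,.06]);u,v=c.astype(int);print(n,c)
    g=s['color'].min(2)[v-14:v+15,u-14:u+15].astype(float);m=g>200;ys,xs=np.nonzero(m);print(m.sum(),xs.mean()+u-14,ys.mean()+v-14,atz(s,[xs.mean()+u-14,ys.mean()+v-14],.058 if n=='top' else .05)) if m.any() else 0
# pebbles: orange pixels in top view, world at z .05
s=snap('top');c=s['color'].astype(int);m=(c[...,0]>110)&(c[...,0]-c[...,2]>60);n,l,st,ce=cv2.connectedComponentsWithStats(m.astype('uint8'))
print([(int(st[i,4]),np.round(ce[i]).tolist(),np.round(atz(s,ce[i],.05),2).tolist()) for i in range(1,n) if st[i,4]>3])
"
```

```text
t 30.5 q [-44.03, 32.92, 17.1, -47.65, -107.44, 32.83] p [0.497, -0.29, 0.238] r 0.576 rpy [-179.6, 57.5, -100.2] z [0.157, 0.829, -0.537]
g [ 0.4945 -0.3055  0.2484] psi -0.2 open 0.08769555658181888 F [-0.3  0.4  0.5]
[[[-0.11,-0.0,0.21,0.001,1],[-0.22,-0.01,0.41,0.001,1],[-0.33,-0.01,0.62,0.001,1],[-0.44,-0.01,0.82,0.001,1]]] # [ 0.531 -0.123  0.234] [-31.0, 25.0, 2.0, -52.0, -94.0, 30.0] 0.0
[[[-0.11,-0.0,0.21,0.0,1],[-0.22,-0.0,0.41,0.0,1],[-0.33,-0.01,0.62,0.0,1],[-0.44,-0.01,0.82,0.0,1],[-0.31,-0.01,0.9,0.0,1]]] # [0.567 0.059 0.19 ] [-15.0, 23.0, -7.0, -59.0, -78.0, 27.0] 0.0
[[[0.13,-0.0,0.08,0.0,1]]] # [0.567 0.059 0.16 ] [-15.0, 25.0, -8.0, -60.0, -76.0, 30.0] 0.0
74 [0.568 0.066 0.118] [-16.0, 28.0, -9.0, -61.0, -75.0, 34.0] 0.0
50 [0.61  0.043 0.118] [-16.0, 31.0, -3.0, -60.0, -76.0, 32.0] 0.0
25 [0.64  0.004 0.118] [-18.0, 34.0, 3.0, -58.0, -79.0, 31.0] 0.0
0 [ 0.651 -0.045  0.118] [-22.0, 36.0, 7.0, -57.0, -83.0, 31.0] 0.0
-6.6 [ 0.65  -0.058  0.118] [-23.0, 37.0, 7.0, -56.0, -84.0, 31.0] 0.0
-10 [ 0.649 -0.065  0.118] [-23.0, 37.0, 8.0, -56.0, -84.0, 31.0] 0.0
top [317.68910519 322.94927301]
11 317.1818181818182 322.90909090909093 [ 0.35291952 -0.02474757  0.058     ]
side [227.30141336 294.85012515]
45 226.9111111111111 294.4888888888889 [ 0.35570166 -0.01549336  0.05      ]
[(615, [412.0, 159.0], [0.78, -0.28, 0.05]), (28, [278.0, 234.0], [0.58, 0.08, 0.05]), (5, [489.0, 236.0], [0.57, -0.48, 0.05]), (4, [487.0, 250.0], [0.54, -0.47, 0.05]), (4, [486.0, 256.0], [0.52, -0.47, 0.05]), (4, [483.0, 258.0], [0.52, -0.46, 0.05]), (36, [366.0, 264.0], [0.5, -0.15, 0.05]), (97, [386.0, 268.0], [0.49, -0.2, 0.05]), (4, [485.0, 264.0], [0.5, -0.46, 0.05]), (16, [483.0, 273.0], [0.48, -0.46, 0.05]), (4, [466.0, 304.0], [0.4, -0.41, 0.05])]
```

Request:
carry_out(deltas=[[[-0.11,0,0.21,0,1],[-0.22,0,0.41,0,1],[-0.33,0,0.62,0,1],[-0.44,0,0.82,0,1]]])

```text
clock: 31.05
tool_pos: [0.5317, -0.1057, 0.2248]
orientation: [-179.5, 57.5, -100.2]
force: [0.4, 0.2, 0.7]
opening: 0.0874
gripper_force: 0.0
```

Request:
carry_out(deltas=[[[-0.11,0,0.21,0,1],[-0.22,0,0.41,0,1],[-0.33,-0.01,0.62,0,1],[-0.38,-0.01,0.82,0,1],[-0.38,-0.01,0.86,0,1]]])

```text
clock: 31.55
tool_pos: [0.5672, 0.079, 0.1967]
orientation: [-179.5, 57.6, -100.0]
force: [0.2, -0.5, -0.7]
opening: 0.0875
gripper_force: 0.0
```

```bash
python3 -c "
from st import *
for n in('side','top'):
  s=snap(n)
  for k,z in dict(knob_grip=.105,knob=.037).items():
    for r in ctrl.spot_point(s,k)[:3]: print(n,k,round(r['p'],2),np.round(r['centre']),np.round(atz(s,r['centre'],z),3))
save(s,'top5')
s=snap('side');a=s['color'][130:430,180:580];cv2.imwrite('pics/side5c.png',cv2.resize(a,None,fx=2,fy=2,interpolation=2)[:,:,::-1])
plan([[.567,.059,.15],[.567,.059,.1225]],L,1,.03)"
```

```text
t 31.55 q [-14.66, 21.14, -6.45, -59.16, -78.77, 25.97] p [0.567, 0.079, 0.197] r 0.573 rpy [-179.5, 57.6, -100.0] z [0.155, 0.83, -0.536]
g [0.5643 0.0633 0.2069] psi -0.3 open 0.08754066901600921 F [ 0.2 -0.5 -0.7]
side knob_grip 0.79 [305. 204.] [0.566 0.067 0.105]
side knob 0.64 [308. 226.] [0.577 0.077 0.037]
top knob_grip 0.61 [283. 239.] [0.562 0.059 0.105]
top knob 0.47 [280. 239.] [0.568 0.072 0.037]
[[[0.12,-0.0,0.08,0.001,1],[0.24,-0.01,0.16,0.001,1],[0.35,-0.01,0.23,0.001,1]]] # [0.567 0.059 0.122] [-15.0, 28.0, -9.0, -61.0, -74.0, 34.0] 0.0
```

View pics/side5c.png

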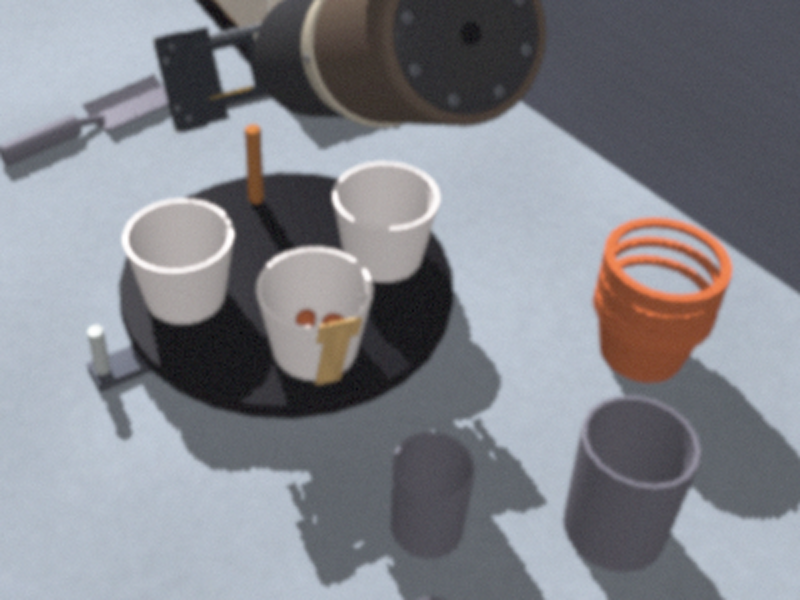

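The gripper is above the knob, which is at crop (254,165), and the cup stands clear. Descend and grip.

Request:
carry_out(deltas=[[[0.12,0,0.08,0,1],[0.24,-0.01,0.16,0,1],[0.35,-0.01,0.23,0,1],[0.35,-0.01,0.23,0,1],[0.35,-0.01,0.23,0,1]]])

```text
clock: 32.4
tool_pos: [0.5706, 0.0748, 0.1131]
orientation: [-179.6, 57.5, -100.3]
force: [0.6, 0.5, 0.3]
opening: 0.0877
gripper_force: 0.0
```

```bash
python3 -c "
from st import *
print('target .567,.059,.1225')"
```

```text
t 32.4 q [-15.45, 28.35, -8.53, -60.75, -74.5, 34.43] p [0.571, 0.075, 0.113] r 0.575 rpy [-179.6, 57.5, -100.3] z [0.158, 0.829, -0.537]
g [0.5676 0.0591 0.1233] psi -0.3 open 0.08770413644809967 F [0.6 0.5 0.3]
target .567,.059,.1225
```

Request:
carry_out(deltas=[[[0,0,0,0,-1],[0,0,0,0,-1],[0,0,0,0,-1],[0,0,0,0,-1],[0,0,0,0,-1]]])

```text
clock: 32.9
tool_pos: [0.5704, 0.0757, 0.1134]
orientation: [-179.4, 57.5, -100.1]
force: [-0.2, 0.3, 0.6]
opening: 0.0532
gripper_force: 0.0
```

Request:
carry_out(deltas=[[[0,0,0,0,-1],[0,0,0,0,-1],[0,0,0,0,-1],[0,0,0,0,-1],[0,0,0,0,-1]]])

```text
clock: 33.4
tool_pos: [0.5703, 0.0757, 0.1129]
orientation: [-179.5, 57.5, -100.2]
force: [1.1, -0.4, -0.4]
opening: 0.0149
gripper_force: 30.0
```

```bash
python3 -c "
from st import *
s=snap('side');a=s['color'][130:280,230:430];cv2.imwrite('pics/side6c.png',cv2.resize(a,None,fx=3,fy=3,interpolation=2)[:,:,::-1])
# arc rows about the hub, 5 per call
h=np.array([.536,-.045]);z=R[:,2];k=g+.008*z
th0=np.degrees(np.arctan2(k[1]-h[1],k[0]-h[0]));r=np.hypot(*(k[:2]-h));print('th0',th0,'r',r)
N=20;th=np.linspace(th0,-6.3,N+1);pts=[np.r_[h+(r+(.115-r)*i/N)*np.array([np.cos(np.radians(t)),np.sin(np.radians(t))]),k[2]] for i,t in enumerate(th)]
for c in range(0,N,5): print([[*np.round(R.T@(pts[c+i]-pts[c])/.2,3).tolist(),0,-1] for i in range(1,6)],np.round(pts[c+5]-.008*z,4))
"
```

```text
t 33.4 q [-15.38, 28.34, -8.58, -60.77, -74.45, 34.51] p [0.57, 0.076, 0.113] r 0.575 rpy [-179.5, 57.5, -100.2] z [0.157, 0.829, -0.537]
g [0.5674 0.0599 0.1231] psi -0.3 open 0.014850663762082564 F [ 1.1 -0.4 -0.4]
th0 73.70400970018181 r 0.11623103109995077
[[0.003, -0.04, -0.005, 0, -1], [0.008, -0.08, -0.012, 0, -1], [0.014, -0.119, -0.021, 0, -1], [0.022, -0.157, -0.033, 0, -1], [0.031, -0.194, -0.047, 0, -1]] [0.6034 0.0418 0.1231]
[[0.01, -0.036, -0.016, 0, -1], [0.022, -0.07, -0.034, 0, -1], [0.035, -0.103, -0.054, 0, -1], [0.049, -0.133, -0.076, 0, -1], [0.064, -0.162, -0.1, 0, -1]] [0.6309 0.0125 0.1231]
[[0.016, -0.027, -0.025, 0, -1], [0.033, -0.052, -0.052, 0, -1], [0.052, -0.074, -0.08, 0, -1], [0.07, -0.094, -0.11, 0, -1], [0.09, -0.112, -0.14, 0, -1]] [ 0.6468 -0.0243  0.1231]
[[0.02, -0.015, -0.031, 0, -1], [0.041, -0.027, -0.064, 0, -1], [0.062, -0.037, -0.097, 0, -1], [0.083, -0.044, -0.13, 0, -1], [0.104, -0.048, -0.164, 0, -1]] [ 0.649  -0.0642  0.1231]
```

View pics/side6c.png

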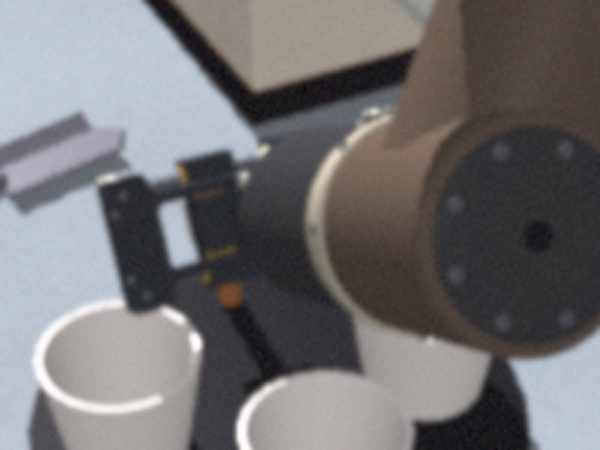

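Request:
carry_out(deltas=[[[0.003,-0.04,-0.005,0,-1],[0.008,-0.08,-0.012,0,-1],[0.014,-0.119,-0.021,0,-1],[0.022,-0.157,-0.033,0,-1],[0.031,-0.194,-0.047,0,-1]]])

```text
clock: 33.95
tool_pos: [0.6073, 0.0572, 0.1129]
orientation: [-179.5, 57.5, -100.1]
force: [-0.9, 1.6, 0.6]
opening: 0.0151
gripper_force: 30.0
```

```bash
cat > arc.py <<'E'
from st import *
h=np.array([.536,-.045]);z=R[:,2];k=g+.008*z;end=float(sys.argv[1]);N=int(sys.argv[2])
th0=np.degrees(np.arctan2(k[1]-h[1],k[0]-h[0]));r=np.hypot(*(k[:2]-h));print('th0',th0,'r',r,'moment',np.round(o['moment'],2))
th=np.linspace(th0,end,N+1);pts=[np.r_[h+(r+(.1155-r)*i/N)*np.array([np.cos(np.radians(t)),np.sin(np.radians(t))]),k[2]] for i,t in enumerate(th)]
for c in range(0,N,5): print([[*np.round(R.T@(pts[c+i]-pts[c])/.2,3).tolist(),0,-1] for i in range(1,min(6,N-c+1))])
E
python3 arc.py -6.3 15
```

```text
t 33.95 q [-15.92, 30.87, -3.58, -59.96, -76.05, 32.53] p [0.607, 0.057, 0.113] r 0.61 rpy [-179.5, 57.5, -100.1] z [0.157, 0.829, -0.537]
g [0.6043 0.0414 0.1231] psi -0.3 open 0.015101808031196557 F [-0.9  1.6  0.6]
th0 53.23436693885629 r 0.11616523242812449 moment [-2.52  0.54  0.1 ]
[[0.01, -0.035, -0.016, 0, -1], [0.022, -0.069, -0.034, 0, -1], [0.035, -0.102, -0.054, 0, -1], [0.049, -0.132, -0.076, 0, -1], [0.064, -0.161, -0.1, 0, -1]]
[[0.016, -0.027, -0.025, 0, -1], [0.033, -0.051, -0.052, 0, -1], [0.051, -0.073, -0.08, 0, -1], [0.07, -0.093, -0.109, 0, -1], [0.09, -0.111, -0.14, 0, -1]]
[[0.02, -0.015, -0.031, 0, -1], [0.041, -0.027, -0.063, 0, -1], [0.061, -0.037, -0.096, 0, -1], [0.083, -0.044, -0.129, 0, -1], [0.104, -0.048, -0.163, 0, -1]]
```

Forces are low. Continuing the arc.

Request:
carry_out(deltas=[[[0.01,-0.035,-0.016,0,-1],[0.022,-0.069,-0.034,0,-1],[0.035,-0.102,-0.054,0,-1],[0.049,-0.132,-0.076,0,-1],[0.064,-0.161,-0.1,0,-1]]])

```text
clock: 34.45
tool_pos: [0.6345, 0.0277, 0.113]
orientation: [-179.5, 57.5, -100.1]
force: [2.4, 2.9, -2.1]
opening: 0.0151
gripper_force: 30.0
```

Request:
carry_out(deltas=[[[0.016,-0.027,-0.025,0,-1],[0.033,-0.051,-0.052,0,-1],[0.051,-0.073,-0.08,0,-1],[0.07,-0.093,-0.109,0,-1],[0.09,-0.111,-0.14,0,-1]]])

```text
clock: 34.95
tool_pos: [0.6501, -0.0094, 0.113]
orientation: [-179.4, 57.5, -100.1]
force: [4.5, 1.1, -2.9]
opening: 0.015
gripper_force: 30.0
```

```bash
python3 arc.py -6.3 5
```

```text
t 34.95 q [-19.84, 35.21, 4.8, -57.5, -80.92, 30.77] p [0.65, -0.009, 0.113] r 0.65 rpy [-179.4, 57.5, -100.1] z [0.158, 0.828, -0.537]
g [ 0.6471 -0.0251  0.1232] psi -0.4 open 0.014971712946939154 F [ 4.5  1.1 -2.9]
th0 13.263215724275765 r 0.11545148115320181 moment [-2.95 -0.23 -1.23]
[[0.02, -0.015, -0.031, 0, -1], [0.04, -0.027, -0.062, 0, -1], [0.06, -0.037, -0.095, 0, -1], [0.081, -0.044, -0.127, 0, -1], [0.102, -0.048, -0.16, 0, -1]]
```

Request:
carry_out(deltas=[[[0.02,-0.015,-0.031,0,-1],[0.04,-0.027,-0.062,0,-1],[0.06,-0.038,-0.095,0,-1],[0.081,-0.046,-0.127,0,-1],[0.102,-0.052,-0.16,0,-1]]])

```text
clock: 35.45
tool_pos: [0.6523, -0.0485, 0.113]
orientation: [-179.6, 57.5, -100.2]
force: [1.3, 0.2, -1.2]
opening: 0.0156
gripper_force: 30.0
```

Request:
carry_out(deltas=[[[0,0,0,0,-1],[0,0,0,0,-1],[0,0,0,0,-1]]])

```text
clock: 35.75
tool_pos: [0.6524, -0.0476, 0.113]
orientation: [-179.5, 57.5, -100.2]
force: [2.0, -1.4, -1.8]
opening: 0.0153
gripper_force: 30.0
```

```bash
python3 arc.py -6.3 1; python3 -c "
from h import *
for n in('side','top'):
  for rep in range(3):
    s=snap(n);q={k:(lambda L:atz(s,L[0]['centre'],z)[:2] if L else None)(ctrl.spot_point(s,k)) for k,z in dict(tag_pot=.112,front=.112,hub=.037).items()}
    print(n,{k:np.round(v,3) if v is not None else None for k,v in q.items()})
s=snap('top');save(s,'top6');a=s['color'][170:370,220:470];cv2.imwrite('pics/top6c.png',cv2.resize(a,None,fx=3,fy=3,interpolation=2)[:,:,::-1])"
```

```text
t 35.75 q [-22.48, 36.66, 7.45, -56.2, -83.57, 30.98] p [0.652, -0.048, 0.113] r 0.654 rpy [-179.5, 57.5, -100.2] z [0.157, 0.829, -0.537]
g [ 0.6494 -0.0634  0.1232] psi -0.3 open 0.015258083911247578 F [ 2.  -1.4 -1.8]
th0 -5.847341073866066 r 0.11527138840530458 moment [-3.28  0.23 -0.5 ]
[[0.002, -0.001, -0.004, 0, -1]]
side {'tag_pot': array([ 0.446, -0.023]), 'front': array([ 0.445, -0.028]), 'hub': array([ 0.535, -0.046])}
side {'tag_pot': array([ 0.442, -0.028]), 'front': array([ 0.439, -0.028]), 'hub': array([ 0.526, -0.047])}
side {'tag_pot': array([ 0.442, -0.024]), 'front': array([ 0.441, -0.034]), 'hub': array([ 0.534, -0.044])}
top {'tag_pot': array([ 0.449, -0.023]), 'front': array([ 0.445, -0.039]), 'hub': array([ 0.525, -0.042])}
top {'tag_pot': None, 'front': array([ 0.447, -0.037]), 'hub': array([ 0.531, -0.045])}
top {'tag_pot': array([ 0.448, -0.026]), 'front': array([ 0.446, -0.041]), 'hub': array([ 0.532, -0.045])}
```

View pics/top6c.png

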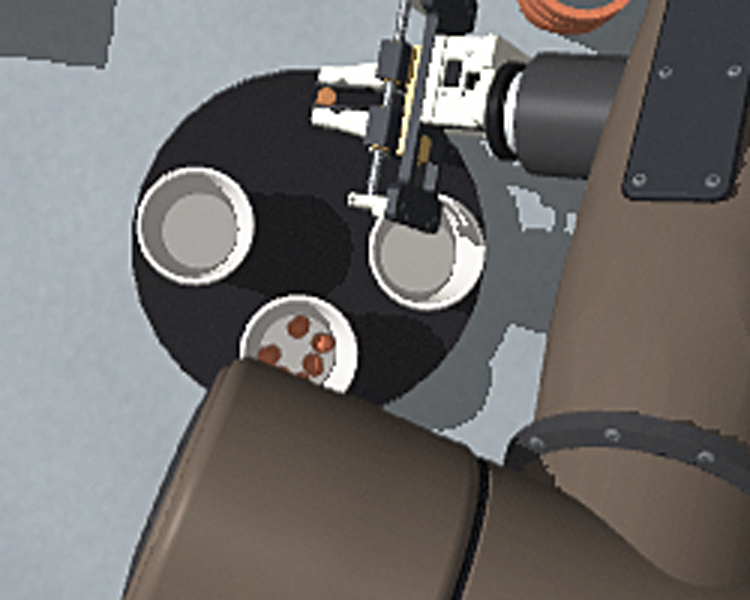

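Six pebbles are in the tagged pot around crop (297,350), and the fingertips hold the knob at (326,96). By eye the rim centres are left pot (196.5,226), right pot (427.5,252.5) and tagged pot (299,353). I'll check the alignment numerically.

```bash
python3 -c "
from h import *
s=snap('top')
w=lambda u,v:atz(s,[220+(u-1)/3,170+(v-1)/3],.112)[:2]
l,r,t=w(196.5,226),w(427.5,252.5),w(299,353);m=(l+r)/2
ang=lambda v:np.degrees(np.arctan2(v[1],v[0]))
post=np.array([.353,-.0247])
print('hub',m,'lr',np.linalg.norm(l-r),'tag',t,np.linalg.norm(t-m),'tag ang',ang(t-m),'perp',ang(np.array([(r-l)[1],-(r-l)[0]])),'post ang',ang(post-m),np.linalg.norm(post-m))"
```

```text
hub [ 0.53553741 -0.04077612] lr 0.18969893042197947 tag [ 0.44334312 -0.029586  ] 0.09287091032801872 tag ang 173.07955427692403 perp 173.22907977407402 post ang 174.96693100925887 0.18324395720554526
```

The tag direction is about 1.5° short of the post direction, so I nudge the knob 3 mm back along +y.

Request:
carry_out(deltas=[[[-0.008,0.003,0.012,0,-1],[-0.008,0.003,0.012,0,-1],[-0.008,0.003,0.012,0,-1],[-0.008,0.003,0.012,0,-1],[-0.008,0.003,0.012,0,-1]]])

```text
clock: 37.55
tool_pos: [0.6528, -0.0448, 0.113]
orientation: [-179.5, 57.5, -100.1]
force: [0.1, 1.5, -2.6]
opening: 0.0152
gripper_force: 30.0
```

```bash
python3 arc.py -5 1; python3 -c "
from h import *
s=snap('top');save(s,'top7');a=s['color'][170:370,220:470]
g=cv2.resize(a,None,fx=3,fy=3,interpolation=2);m=(g.min(2)>190).astype('uint8')
c=cv2.HoughCircles(cv2.GaussianBlur(cv2.cvtColor(g,cv2.COLOR_RGB2GRAY),(5,5),0),cv2.HOUGH_GRADIENT,1.0,80,param1=120,param2=22,minRadius=54,maxRadius=63);print(np.round(c[0][:6],1).tolist())
s=snap('side');print([(k,round(r['p'],2),np.round(atz(s,r['centre'],.04),3)) for k in('cup_mid',) for r in ctrl.spot_point(s,k)])
print([np.round(atz(s,r['centre'],0),3) for r in ctrl.spot_point(s,'trowel')])"
```

```text
t 37.55 q [-22.28, 36.56, 7.29, -56.3, -83.36, 30.96] p [0.653, -0.045, 0.113] r 0.654 rpy [-179.5, 57.5, -100.1] z [0.157, 0.829, -0.537]
g [ 0.6498 -0.0606  0.1232] psi -0.3 open 0.015163120176448136 F [ 0.1  1.5 -2.6]
th0 -4.4453479122112824 r 0.11537044200169143 moment [-3.58  0.52 -0.14]
[[0.003, -0.001, -0.005, 0, -1]]
[[194.5, 228.5, 58.79999923706055], [426.5, 247.5, 57.900001525878906], [301.5, 353.5, 58.70000076293945]]
[('cup_mid', 0.89, array([ 0.62 , -0.378,  0.04 ])), ('cup_mid', 0.82, array([ 0.426, -0.393,  0.04 ])), ('cup_mid', 0.61, array([ 0.498, -0.306,  0.04 ]))]
[array([0.511, 0.325, 0.   ])]
```

```bash
python3 -c "
from plant import ctrl
print(ctrl.close_job())"
```

```text
the job is handed in; nothing more can be done
None
```

The job is handed in at 37.6 s of the allowed 72 s, with no verdict returned. All six pebbles are in the tagged pot, the empty cup stands upright on the bench, the trowel has not moved, and the gripper still holds the knob with the tagged pot in line with the post to within about 1° by camera. To tilt the tool for pouring, I drove elbow joint 3 up to its stated 71.71° limit, and no reading went past it.

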